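Hold a sample tube in the V-cradle of the bench tube marker

TASK

Take the blue-capped sample tube from the tube rest and lay it in the V-cradle of the tube marker, flat end right up against the end stop, cap overhanging the open end, and let go of it. Then swing the red-handled hold-down lever fully down to its stop so that its roller presses the tube onto both faces of the V, and finish while still holding the lever fully down: it has no latch and springs open when let go. Leave the two white-capped tubes, the culture dish and the dropper bottle where they are.

Things in the scene. Friction and masses are not known exactly. Their poses are not given: they have to be found in the camera images.
- tube: the tube to mark: amber, rigid, blank white label, blue screw cap. Body 30 mm diameter, 104 mm long; cap 36 mm diameter, 16 mm long; 50 to 100 g. Origin on its axis at the grip point, 54 mm from the flat end; x along the axis to the flat end (cap at x -50 to -66 mm). May be turned about its own axis. Starts lying level in the rest, axis 35 mm above the bench.
- tube_end (a point): centre of the tube's flat end, 54 mm from the tube's origin
- rest: fixed blue tube rest, 130 x 226 mm, floor 6 mm thick, origin under its centre. Tubes lie along its x, caps to -x, in three places 72 mm apart (y -72, 0, 72 mm; who lies where varies), on two 10 mm wide cross-bars at x -36 and 36 mm (tops 20 mm high) between pegs 34 mm high; free for fingers between the bars.
- marker: fixed bench tube marker. Origin on the bench under the middle of the V-cradle; y along the V, x from the operator's side to the white console. Base plate x -85 to 155, y -75 to 75 mm, 12 mm high; console from x 58 mm, 64 mm high (98 mm beyond x 112); hinge cheeks at x 64 to 86 mm, 86 mm high.
- seat (a point): where the seated tube's origin belongs: marker (0, 0, 60) mm, on the line of a seated tube's axis (tube top then 75 mm high), the tube's x pointing along the marker's -y. The V-cradle is two saddles, each 18 mm wide, at y -35 and 35 mm, with a 52 mm gap between them for the fingers (gap floor 22 mm high).
- stop (a point): middle of the end stop's inner face, marker (0, -54, 60) mm: a steel plate 38 mm wide, 72 mm high, against which the tube's flat end goes; the cap then lies beyond the other saddle, at y 50 to 66 mm
- face_front: the front (-x side) 45 degree faces of both V-saddles; frame as marker. The 90 degree V has its bottom line at x 0, 39 mm high, and the face tops at x -17 and 17 mm, 56 mm high.
- face_rear: the rear (+x side) faces of both V-saddles, mirror image of the front ones; frame as marker
- lever (a joint): hold-down lever (rad): 0 = fully down, level, on its lower stop; grows as it rises. A return spring keeps it at its open stop, 1.7, just past upright and leaning to the console. Hinge axis along the marker's y. About 1 N at the handle starts it down; holding it fully down on a seated tube takes about 9 N downward at the handle. No latch.
- hinge (a point): centre of the lever's hinge: marker (75, 0, 75) mm
- handle (a point): centre of the red cross-handle at the lever's end, a round bar 22 mm diameter and 36 mm long with flat ends, lying along the marker's y, 150 mm from the hinge: at lever angle a it is at marker (75 - 150 cos a, 0, 75 + 150 sin a) mm. The lever's bar is 14 mm wide, 10 mm thick, arched 26 mm above the line from hinge to handle.
- roller: the lever's black rubber pressure roller, 16 mm diameter, 24 mm long, in a sprung fork under the lever, 75 mm from the hinge; turns freely about its axis, which lies along the marker's y; origin at its centre. It meets a seated tube at a lever angle of about 0.08; with the lever fully down its spring is pressed in 6 mm and pushes with about 12 N.
- tube_b: same size and shape as tube but with a white cap; bystander, lying in another place of the rest
- tube_c: same size and shape as tube but with a white cap; bystander, lying in another place of the rest
- dish: closed culture dish, 91 mm diameter, 15 mm high, lying on the bench; bystander
- dropper: white dropper bottle with a red top, 28 mm diameter, 80 mm high, standing on the bench; bystander
Things that resemble listed ones, but are neither listed nor needed, are in the scene too. What is shaped like the tube but green is not meant.

How it is judged (in metres and radians):
On the way, in this order (a step that is already met when the one before it is completed fails the run):
1. the tube is lifted clear of the rest (height (world z) of tube above 0.065 m), for 0.1 s.
2. the tube lies seated in the V against the end stop, let go, with the lever still up (x of tube in the frame of marker between -0.003 and 0.003 m and z of tube in the frame of marker between 0.057 and 0.063 m and y of tube_end in the frame of marker below -0.049 m and angle between the x axis of tube and the y axis of marker, either way round below 0.05 rad and contact force between the fingers and tube below 0.3 N and linear speed of tube below 0.01 m/s and value of joint lever above 0.3 rad), for 0.2 s.
At the end, for the whole second after the job is handed in: Tube let go in the V: axis within 3 mm and 0.05 rad of seated, flat end within 5 mm of the stop. Lever held within 0.05 rad of fully down, its roller pressing the tube with over 4 N, and the tube pressing each V face with over 1.5 N (x of tube in the frame of marker between -0.003 and 0.003 m and z of tube in the frame of marker between 0.057 and 0.063 m and y of tube_end in the frame of marker below -0.049 m and angle between the x axis of tube and the y axis of marker, either way round below 0.05 rad and contact force between the fingers and tube below 0.3 N and value of joint lever below 0.05 rad and contact force between roller and tube above 4 N and contact force between tube and face_front above 1.5 N and contact force between tube and face_rear above 1.5 N); the arm keeps its last pose, push and grip.
It fails at once if a bystander is disturbed (moved more than 25 mm, or a standing bottle knocked over) (distance of any of tube_b, tube_c, dish, dropper from where it was at the start of the episode above 0.025 m or angle between dropper's own z axis and vertical above 0.5 rad).
It also fails if it takes over 58 s, if anything falls off the work surface, if the arm or the gripper's body presses on something with over 40 N, if the wrist force passes 120 N, or if a joint passes its speed limit or range.

ROBOT

A 7-joint arm with a two-finger parallel gripper is mounted at the origin on the work surface. World frame = base frame: x ahead of the robot, y to its left, z up, the work surface at z = 0. Lengths are in mm, angles in rad, forces in N, time in s.
With the tool pointing down it reaches from about 400 to 875 mm from the base axis. Payload 4.4 kg.
Tool frame: the origin (TCP) lies at the very end of the fingers, on their centre line; the grasp point (between the pads) lies 19 mm behind it; y points along the fingers, z is the direction in which the jaws open and shut, and the axes are right-handed (so a half turn about y gives the same grasp; the last joint's range is limited). The gripper opens to 85 mm and grips with 20 to 120 N. Pads are 22 mm wide; open, the fingers measure 114 mm over their backs; the gripper's body (76 mm by 85 mm) begins 54 mm behind the grasp point. The pads swing forward as they close: fully open they stand 13 mm farther back than shut.
Start: joints at [1.064, 0.628, 0.038, 1.517, -0.027, 0.996, -0.02], TCP at [277.359, -587.869, 231.313] pointing down, gripper open.
Joint ranges: [-3.06, 3.06], [-0.37, 2.12], [-1.25, 1.32], [0.18, 2.47], [-1.1, 4.24], [0.23, 1.98], [-2.94, 2.94]. Speed limits (rad/s): [2.57, 2.57, 3.14, 3.14, 3.14, 3.14, 3.14].

INTERFACE

Orientations are given as [roll, pitch, yaw] about the fixed x, y, z axes, in that order (R = Rz(yaw) Ry(pitch) Rx(roll)).
In Python, from cell import read_state, get_image, finish_job gives the robot as it stands. The module is installed in compiled form; this text tells all that it offers.
- The arm moves only by the tool servo_tool, never from a script. Its argument "increments" is a list of rows, each an object of numbers: "dx", "dy", "dz": the shift along the world's x, y, z in cm; "ax", "ay", "az": the turn, a rotation vector about the world's x, y, z in rad; "claw": the closure, from -1 (fully open) to 1 (shut). A call has 1 to 8 rows; each row is the pose to reach, as a shift and turn from the pose commanded when the call began; what a row does not reach only later rows make up. A row lasts 1/12 s, in which the tool goes at most 41.7 mm and 7.16 degrees, less where a joint would pass 70% of its speed; a pose out of reach is approached as far as the arm can. A call with a gripper value outside its range is refused whole. The fingers move at their own pace and stop on an object; the grip force is fixed at half the most. Time passes only in rows, so rows that repeat a pose let the fingers close. It gives the time, the measured TCP pose, the force and the opening at its end, in the units of the state.
- read_state(): the state, without advancing time (a new reading comes with each control period).
- get_image(name): name is "scene" or "side" or "wrist"; returns a dict with "color" (384x512x3 uint8, red, green, blue), "fov_y" (degrees; the focal length in pixels is half the picture's height over the tangent of half this angle, whatever the lens; pixels are square), "cx", "cy" (the principal point, pixels), "k1" (the pictures are not rectified: a ray, as slopes to the right and down, at radius r is drawn at 1 + k1 r^2 times it, then the intrinsics apply), "R" (3x3) and "t" (3): a world point X has camera coordinates R X + t. Camera axes: x right, y down, z forward; pixel columns grow to the right and rows downward; lengths in mm; the calibration is good to about 2 mm. A picture is of the moment at which its call begins. There is no depth.
- finish_job(): hands the job in, once; it reports no verdict.
The state is a dict: "clock": time; "qpos": joint angles; "qd": joint speeds; "tau": joint torques, N m; "eef_pos": TCP position; "tool_rot": TCP orientation; "force": force on the tool from outside, world axes, zero at the start; "torque": the same for the moment, N m; "width": finger opening in mm.
Only numpy, scipy, OpenCV 4.12 (cv2) and the standard library are available. Lean on these libraries where they do the work, as an engineer would, in place of code of your own. Each camera call takes 0.05 s, during which the arm holds its last target.

## Working session

There is one attempt and no reset: what is moved stays moved. The work goes in short steps, Python scripts to look and compute and a tool call to move; the robot and the scene stay as the last step left them, time stands still between calls to the robot, and variables do not carry over. Pictures are saved under pics/ and viewed, and the job is handed in when it is done.

Besides the shell and the picture viewer there is one more tool, called after "Emit:" as name([rows], argument=value, ...), one row to a line, values as JSON. servo_tool: Moves the arm, as the interface text tells. Its arguments: {"type":"object","properties":{"increments":{"type":"array","items":{"type":"object","properties":{"dx":{"type":"number"},"dy":{"type":"number"},"dz":{"type":"number"},"ax":{"type":"number"},"ay":{"type":"number"},"az":{"type":"number"},"claw":{"type":"number"}}}}},"required":["increments"]}

```bash
mkdir -p pics; ls; cat > h.py <<'E'
import numpy as np, cv2, json
from cell import read_state, get_image, finish_job
def grab(name, fn):
    im=get_image(name); cv2.imwrite('pics/'+fn+'.png', im['color'][:,:,::-1])
    import pickle; pickle.dump(im,open('pics/'+fn+'.pkl','wb')); return im
def load(fn):
    import pickle; return pickle.load(open('pics/'+fn+'.pkl','rb'))
def K(im):
    f=im['color'].shape[0]/2/np.tan(np.radians(im['fov_y'])/2)
    return np.array([[f,0,im['cx']],[0,f,im['cy']],[0,0,1.]]), np.array([im['k1'],0,0,0.])
def ray(im,uv):
    k,d=K(im); p=cv2.undistortPoints(np.array([[uv]],float),k,d)[0,0]
    R=np.array(im['R']);t=np.array(im['t']); return -R.T@t, R.T@np.array([p[0],p[1],1])
def atz(im,uv,z):
    c,r=ray(im,uv); return c+r*(z-c[2])/r[2]
def proj(im,P):
    k,d=K(im); R=np.array(im['R']);t=np.array(im['t'])
    return cv2.projectPoints(np.array(P,float).reshape(-1,1,3),cv2.Rodrigues(R)[0],t,k,d)[0][:,0]
E
python3 - <<'E'
from h import *
for n in ['scene','side','wrist']:
    im=grab(n,n+'0'); print(n,im['fov_y'],im['cx'],im['cy'],im['k1'],(-np.array(im['R']).T@np.array(im['t'])).round(),np.array(im['R'])[2].round(2))
print(read_state())
E
```

```text
pics
scene 42.22920349939136 243.32242548676325 196.11593188596416 0.012780594019177652 [1153. -525.  836.] [-0.55  0.45 -0.71]
side 46.461914083668226 262.4415547277721 191.73309346086964 0.0179919205118612 [ 482. -907.  725.] [ 0.08  0.79 -0.6 ]
wrist 63.16011850823012 258.31142913778245 195.65539188055968 -0.02144631440576568 [ 346. -557.  373.] [-0.27 -0.13 -0.95]
{'clock': 0.15, 'qpos': array([ 1.06422927,  0.62913724,  0.03845038,  1.51810073, -0.02701   ,
        0.99631615, -0.01999421]), 'qd': array([-0.00116674, -0.00273479,  0.00270991, -0.00231187, -0.00079516,
       -0.00063077,  0.00025726]), 'tau': array([ 2.53503807e-03, -5.63789499e+01,  1.22829940e+00, -1.93646318e+01,
        1.12161765e-02,  7.43463374e-03, -4.49628192e-05]), 'eef_pos': array([ 277.14716051, -587.44444403,  230.6100814 ]), 'tool_rot': array([-1.57224014e+00,  9.48025451e-07, -2.70082600e+00]), 'force': array([-0.48188248, -0.25697634,  0.45816542]), 'torque': array([ 0.00312486, -0.02142406,  0.05596304]), 'width': 85.61014752168897}
```

View pics/scene0.png

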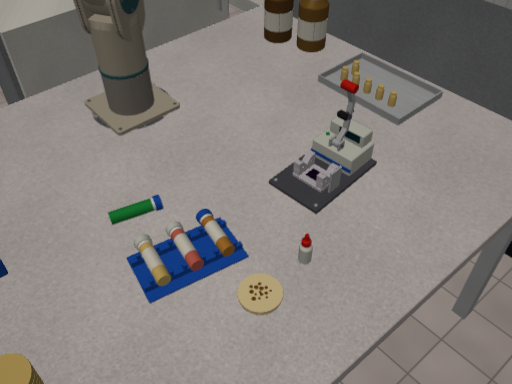

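View pics/side0.png

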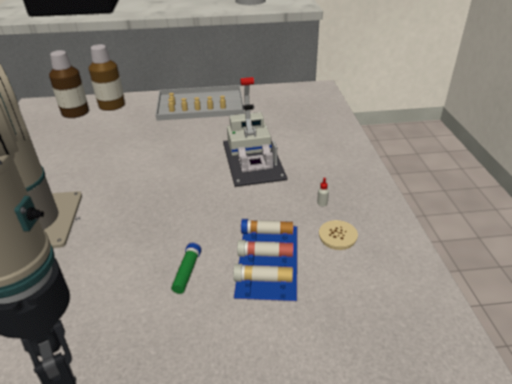

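View pics/wrist0.png

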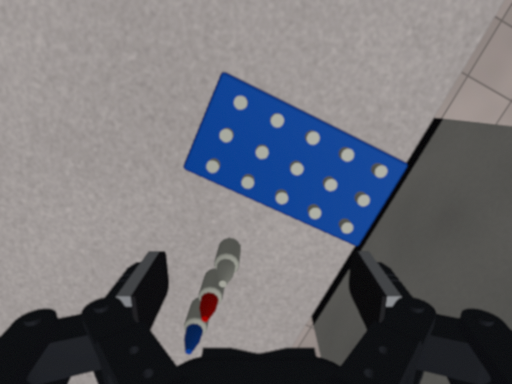

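Candidates for the target: the amber tube with the blue cap in the rest (scene ~(215,232), side ~(268,228)), the green tube with a blue cap on the bench (scene ~(135,210), side ~(187,267)), and the white-capped tubes (scene (185,247), (152,260)). I choose the amber one in the rest and will check it in a crop.

```bash
python3 - <<'E'
from h import *
a=load('scene0')['color'][:,:,::-1]; b=load('side0')['color'][:,:,::-1]
c1=cv2.resize(a[200:300,120:270],None,fx=4,fy=4,interpolation=cv2.INTER_CUBIC)
cv2.imwrite('pics/c1.png',c1)
cv2.imwrite('pics/c2.png',cv2.resize(b[210:305,220:310],None,fx=6,fy=6,interpolation=cv2.INTER_CUBIC))
cv2.imwrite('pics/c3.png',cv2.resize(a[75:210,260:385],None,fx=4.4,fy=4.4,interpolation=cv2.INTER_CUBIC))
cv2.imwrite('pics/c4.png',cv2.resize(b[70:190,210:300],None,fx=5,fy=5,interpolation=cv2.INTER_CUBIC))
E
```

```text
(no output)
```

View pics/c1.png

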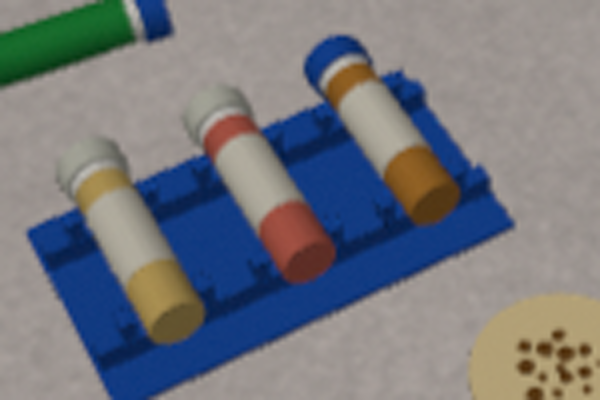

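View pics/c2.png

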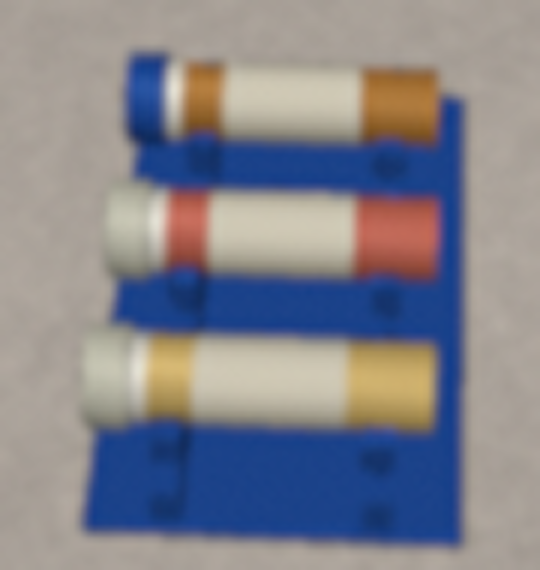

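View pics/c3.png

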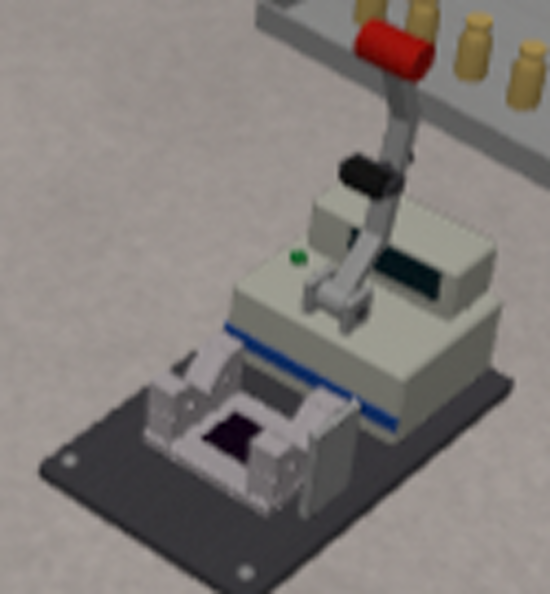

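View pics/c4.png

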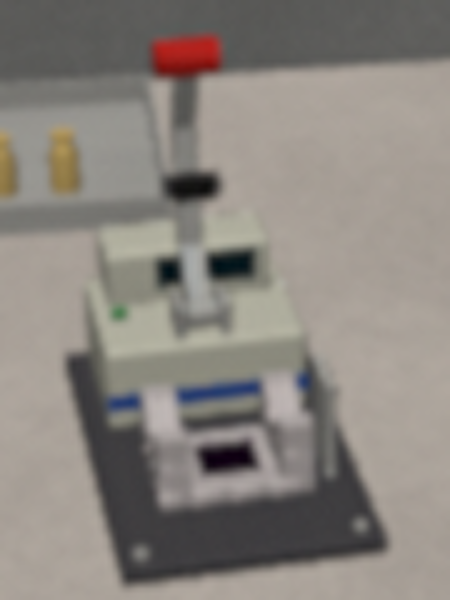

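The crops confirm the choice: the amber tube with blue label-cap at side (268,228) lies at the far end of the rest. The marker sits with its end stop toward world +x and console toward +y, so the tube keeps its direction. Now I'll fit the poses.

```bash
cat > fit.py <<'E'
from h import *
from scipy.optimize import least_squares
A=load('scene0');B=load('side0')
def s(c,off,k): return [c[0]/k+off[0]-0.5+0.5/k,c[1]/k+off[1]-0.5+0.5/k]
c1=lambda *c:s(c,(120,200),4); c2=lambda *c:s(c,(220,210),6); c3=lambda *c:s(c,(260,75),4.4); c4=lambda *c:s(c,(210,70),5)
def T(p,P): 
    c,sn=np.cos(p[2]),np.sin(p[2]); P=np.array(P,float); return np.c_[p[0]+c*P[:,0]-sn*P[:,1],p[1]+sn*P[:,0]+c*P[:,1],P[:,2]]
def fit(obs,p0):
    def r(p): return np.concatenate([(proj(im,T(p,[o[1] for o in obs if o[0] is im]))-np.array([o[2] for o in obs if o[0] is im])).ravel() for im in (A,B) if any(o[0] is im for o in obs)])
    q=least_squares(r,p0,loss='soft_l1'); return q.x,r(q.x).reshape(-1,2).round(1)
mk=[(A,(-85,75,12),c3(40,468)),(A,(155,-75,12),c3(512,382)),(A,(-85,-75,12),c3(242,600)),(A,(75-150*np.cos(1.7),0,75+150*np.sin(1.7)),c3(395,50)),
 (B,(-85,75,12),c4(127,580)),(B,(-85,-75,12),c4(385,546)),(B,(75-150*np.cos(1.7),0,75+150*np.sin(1.7)),c4(187,56))]
p,r=fit(mk,[500,-100,1.57]);print('marker',p.round(3));print(r)
rs=[(A,(-65,-113,6),c1(28,232)),(A,(65,-113,6),c1(115,402)),(A,(65,113,6),c1(513,227)),(B,(65,113,6),c2(463,97)),(B,(65,-113,6),c2(462,543)),(B,(-65,-113,6),c2(83,530))]
q,r=fit(rs,[500,-350,0]);print('rest',q.round(3));print(r)
mkp,rsp=p,q
# tubes: axis from side
if __name__=='__main__':
    for y in (72,0,-72):
        print(y,T(rsp,[(0,y,35)]).round(1))
    # target tube: flat end centre & cap
    print('end approx side', atz(B,c2(438,105),35).round(1),'cap far', atz(B,c2(128,97),35).round(1))
    for im,n,off,k,w in((A,'scene0',(110,70),2.6,300),(B,'side0',(200,60),3.,200)):
        im_=im['color'][:,:,::-1].copy(); im_=cv2.resize(im_,None,fx=3,fy=3,interpolation=cv2.INTER_CUBIC)
        def dl(P,col,cl=True):
            u=((proj(im,P)+.5)*3*16).round().astype(int); cv2.polylines(im_,[u.reshape(-1,1,2)],cl,col,1,cv2.LINE_AA,4)
        dl(T(mkp,[(-85,-75,12),(155,-75,12),(155,75,12),(-85,75,12)]),(0,255,0))
        dl(T(mkp,[(-17,-26,56),(0,-26,39),(17,-26,56)]),(0,255,255),False)
        dl(T(mkp,[(-17,26,56),(0,26,39),(17,26,56)]),(0,255,255),False)
        dl(T(mkp,[(-19,-54,12),(-19,-54,72),(19,-54,72),(19,-54,12)]),(255,0,255))
        a=1.7;dl(T(mkp,[(75,0,75),(75-150*np.cos(a),0,75+150*np.sin(a))]),(0,0,255))
        dl(T(rsp,[(-65,-113,6),(65,-113,6),(65,113,6),(-65,113,6)]),(0,255,0))
        for y in (72,0,-72): dl(T(rsp,[(-66,y-18,35),(54,y-15,35),(54,y+15,35),(-66,y+18,35)]),(0,0,255))
        y0,y1,x0,x1=(75,300,115,385) if im is A else (65,305,170,370)
        cv2.imwrite('pics/ov_'+n+'.png',im_[3*y0:3*y1,3*x0:3*x1])
E
python3 fit.py
```

```text
marker [576.178 164.398 215.281]
[[-1.7 -0.7]
 [ 0.6 -0. ]
 [ 0.7  0.7]
 [-0.9  0.7]
 [-1.3 -1.3]
 [ 1.  -1.5]
 [-0.   0.5]]
rest [ 565.614 -207.327   12.385]
[[-1.7 -0.5]
 [-0.2  2.4]
 [ 0.3 -0.6]
 [ 0.4 -0.3]
 [ 0.4 -0.3]
 [-0.6 -0.8]]
72 [[ 578.6 -136.5   35. ]]
0 [[ 565.6 -207.3   35. ]]
-72 [[ 552.6 -278.2   35. ]]
end approx side [ 631.5 -144.3   35. ] cap far [ 513.4 -123.9   35. ]
```

View overlays.

View pics/ov_scene0.png

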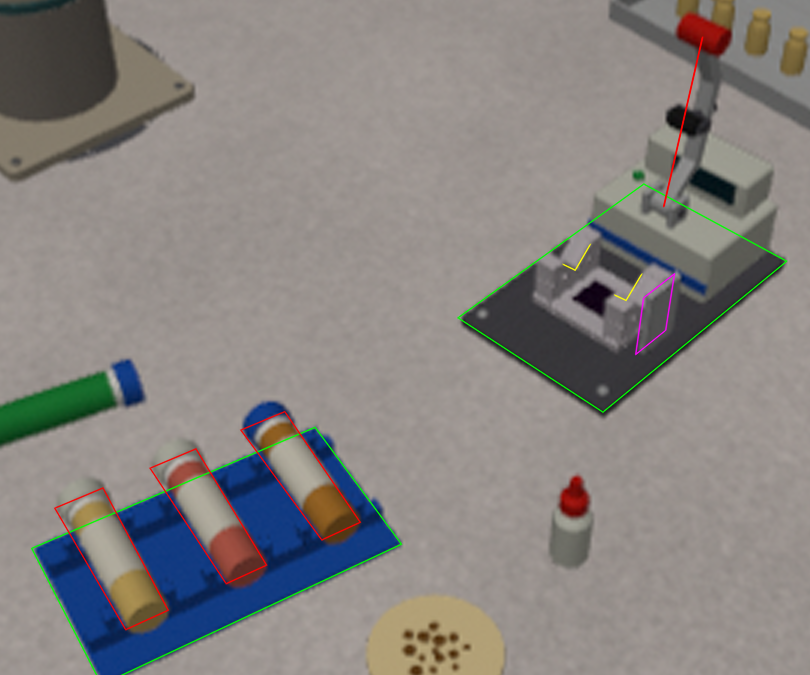

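View pics/ov_side0.png

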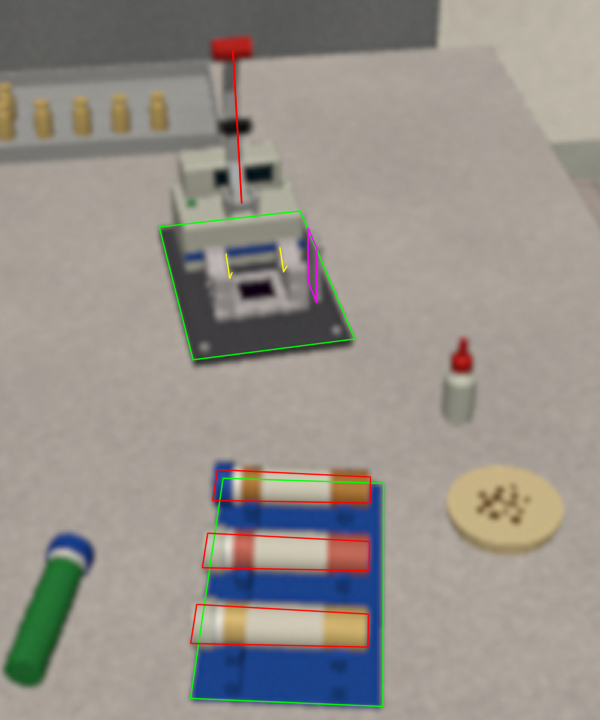

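Overlays match (marker ≈ (576,164), yaw 1.653; rest ≈ (566,-207), yaw -0.181; tube place ≈ (578,-136)). I'll move above the tube for a wrist-camera check.

Emit:
servo_tool([
  {"dx": 15,"dy": 22,"dz": -1,"az": -0.3},
  {"dx": 30,"dy": 45,"dz": -2,"az": -0.62},
  {"dx": 30,"dy": 45,"dz": -2,"az": -0.62},
  {"dx": 30,"dy": 45,"dz": -2,"az": -0.62},
  {"dx": 30,"dy": 45,"dz": -2,"az": -0.62},
  {"dx": 30,"dy": 45,"dz": -2,"az": -0.62},
  {"dx": 30,"dy": 45,"dz": -2,"az": -0.62},
  {"dx": 30,"dy": 45,"dz": -2,"az": -0.62},
])

```text
invalid input at $.increments[0]: expected keys dx, dy, dz, ax, ay, az, claw
```

Emit:
servo_tool([
  {"claw": -0.3},
  {"claw": -0.3},
])

```text
invalid input at $.increments[0]: expected keys dx, dy, dz, ax, ay, az, claw
```

Emit:
servo_tool([
  {"dx": 30,"dy": 45,"dz": -2,"ax": 0,"ay": 0,"az": -0.62,"claw": -0.3},
  {"dx": 30,"dy": 45,"dz": -2,"ax": 0,"ay": 0,"az": -0.62,"claw": -0.3},
  {"dx": 30,"dy": 45,"dz": -2,"ax": 0,"ay": 0,"az": -0.62,"claw": -0.3},
  {"dx": 30,"dy": 45,"dz": -2,"ax": 0,"ay": 0,"az": -0.62,"claw": -0.3},
  {"dx": 30,"dy": 45,"dz": -2,"ax": 0,"ay": 0,"az": -0.62,"claw": -0.3},
  {"dx": 30,"dy": 45,"dz": -2,"ax": 0,"ay": 0,"az": -0.62,"claw": -0.3},
  {"dx": 30,"dy": 45,"dz": -2,"ax": 0,"ay": 0,"az": -0.62,"claw": -0.3},
  {"dx": 30,"dy": 45,"dz": -2,"ax": 0,"ay": 0,"az": -0.62,"claw": -0.3},
])

```text
clock: 0.82
eef_pos: [462.9, -308.7, 218.8]
tool_rot: [-1.571, -0.0, 2.962]
force: [0.4, -1.1, -0.3]
width: 55.8
```

Emit:
servo_tool([
  {"dx": 11.5,"dy": 17,"dz": -2,"ax": 0,"ay": 0,"az": 0,"claw": -0.3},
  {"dx": 11.5,"dy": 17,"dz": -2,"ax": 0,"ay": 0,"az": 0,"claw": -0.3},
  {"dx": 11.5,"dy": 17,"dz": -2,"ax": 0,"ay": 0,"az": 0,"claw": -0.3},
  {"dx": 11.5,"dy": 17,"dz": -2,"ax": 0,"ay": 0,"az": 0,"claw": -0.3},
  {"dx": 11.5,"dy": 17,"dz": -2,"ax": 0,"ay": 0,"az": 0,"claw": -0.3},
  {"dx": 11.5,"dy": 17,"dz": -2,"ax": 0,"ay": 0,"az": 0,"claw": -0.3},
  {"dx": 11.5,"dy": 17,"dz": -2,"ax": 0,"ay": 0,"az": 0,"claw": -0.3},
  {"dx": 11.5,"dy": 17,"dz": -2,"ax": 0,"ay": 0,"az": 0,"claw": -0.3},
])

```text
clock: 1.48
eef_pos: [576.7, -141.0, 198.6]
tool_rot: [-1.57, -0.001, 2.963]
force: [-0.0, -0.7, 1.3]
width: 55.1
```

```bash
python3 - <<'E'
from h import *
im=grab('wrist','w1'); print(read_state()['eef_pos'],read_state()['qpos'].round(2))
E
```

```text
[ 576.32264774 -142.1392892   198.87697793] [ 0.06  0.59  0.21  1.72 -0.15  0.85 -1.42]
```

View pics/w1.png

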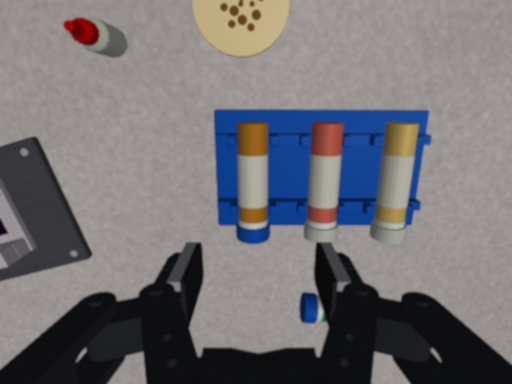

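The wrist view shows the blue-capped amber tube from the flat end (253,123) to the cap end (254,243), with white-capped neighbours to the right. I'll measure it.

```bash
python3 - <<'E'
from h import *
im=load('w1')
hsv=cv2.cvtColor(im['color'],cv2.COLOR_RGB2HSV).astype(int)
for v in range(118,250,6):
    row=hsv[v,225:285]; g=cv2.cvtColor(im['color'],cv2.COLOR_RGB2GRAY)[v,225:285].astype(int)
    m=~((row[:,0]>100)&(row[:,0]<125)&(row[:,1]>150)); 
    print(v,np.where(np.abs(np.diff(g))>18)[0]+225)
E0=None
a=atz(im,(253.2,124),35);b=atz(im,(253.7,240),35);print(a,b,np.linalg.norm(a-b))
d=a-b; print('yaw',np.arctan2(d[1],d[0]))
c=[im['color'][v,253].tolist() for v in range(116,130)];print(c);print([im['color'][v,254].tolist() for v in range(234,248)])
E
```

```text
118 []
124 []
130 []
136 []
142 []
148 []
154 []
160 [266 267 268]
166 [266 267 268]
172 [266 267 268]
178 [266 267 268]
184 [266 267 268]
190 [266 267 268]
196 [237 266 267 268]
202 [237 238 266 267 268]
208 []
214 []
220 [267]
226 [235 236 238 239 240 241 264 265 266 268 269 270]
232 [235 236 268 269 270]
238 [236 237 238 266 267 268]
244 []
[ 629.7541272  -147.11316602   35.        ] [ 509.8863616  -125.53387777   35.        ] 121.79469164158147
yaw -0.17811791109680705
[[15, 65, 145], [17, 65, 146], [16, 66, 146], [17, 65, 145], [28, 63, 135], [50, 58, 104], [72, 55, 62], [100, 66, 28], [129, 85, 25], [143, 96, 27], [146, 99, 29], [147, 98, 30], [147, 98, 30], [146, 97, 29]]
[[14, 65, 145], [12, 63, 144], [13, 63, 143], [14, 64, 144], [14, 63, 143], [15, 63, 143], [10, 61, 142], [11, 61, 141], [27, 64, 141], [80, 90, 140], [128, 126, 141], [148, 143, 143], [153, 148, 145], [154, 149, 147]]
```

```bash
python3 - <<'E'
from h import *
im=load('w1')
cv2.imwrite('pics/w1c.png',cv2.resize(im['color'][105:255,200:300,::-1],None,fx=4,fy=4,interpolation=cv2.INTER_CUBIC))
E
```

```text
(no output)
```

View pics/w1c.png

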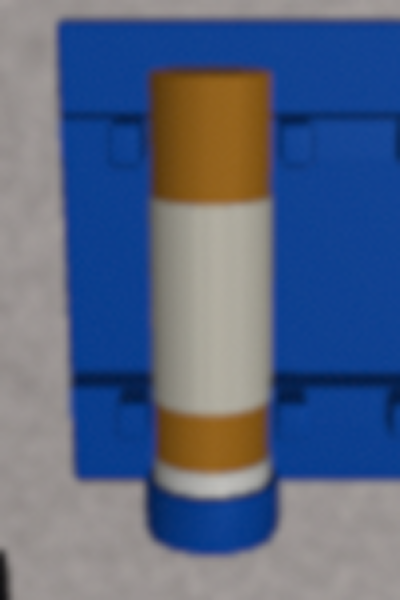

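Tube origin ≈ (577,-137), yaw -0.179, length 121.8 mm against the expected 120. Descending.

Emit:
servo_tool([
  {"dx": 0.05,"dy": 0.5,"dz": -4,"ax": 0,"ay": 0,"az": 0,"claw": -0.3},
  {"dx": 0.05,"dy": 0.5,"dz": -8,"ax": 0,"ay": 0,"az": 0,"claw": -0.3},
  {"dx": 0.05,"dy": 0.5,"dz": -12,"ax": 0,"ay": 0,"az": 0,"claw": -0.3},
  {"dx": 0.05,"dy": 0.5,"dz": -14,"ax": 0,"ay": 0,"az": 0,"claw": -0.3},
  {"dx": 0.05,"dy": 0.5,"dz": -14,"ax": 0,"ay": 0,"az": 0,"claw": -0.3},
  {"dx": 0.05,"dy": 0.5,"dz": -14,"ax": 0,"ay": 0,"az": 0,"claw": -0.3},
])

```text
clock: 2.03
eef_pos: [576.5, -137.5, 58.6]
tool_rot: [-1.57, -0.002, 2.96]
force: [0.6, -0.2, -0.1]
width: 55.4
```

```bash
python3 - <<'E'
from h import *
s=read_state(); print(s['eef_pos'],s['force'],s['tool_rot'])
a=grab('scene','s2');b=grab('side','d2');w=grab('wrist','w2')
v=np.hstack([cv2.resize(a['color'][190:310,115:275],(400,300)),cv2.resize(b['color'][190:310,200:360],(400,300))])[:,:,::-1]
cv2.imwrite('pics/v2.png',v)
E
```

```text
[ 576.45920937 -137.54056515   58.62436122] [ 0.55998834 -0.17628316 -0.08341277] [-1.56995797e+00 -1.91254357e-03  2.95953459e+00]
```

View pics/v2.png

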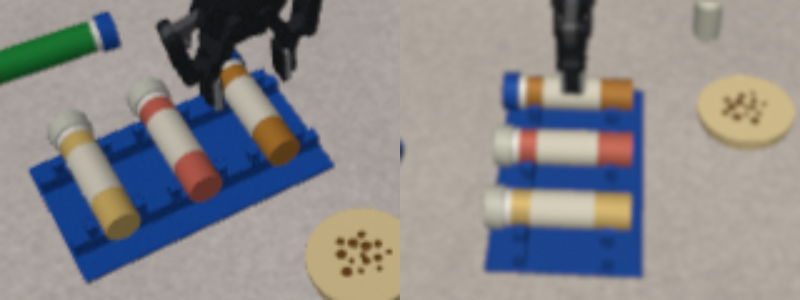

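View pics/w2.png

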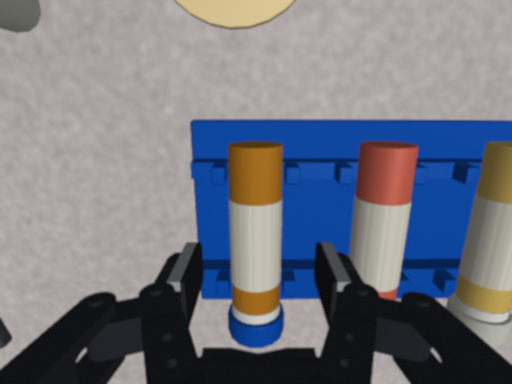

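Both views show the fingers straddling the target tube at mid-label, clear of the neighbour. Lowering and gripping.

Emit:
servo_tool([
  {"dx": 0,"dy": 0,"dz": -2,"ax": 0,"ay": 0,"az": 0,"claw": -0.3},
  {"dx": 0,"dy": 0,"dz": -4.1,"ax": 0,"ay": 0,"az": 0,"claw": -0.3},
  {"dx": 0,"dy": 0,"dz": -4.1,"ax": 0,"ay": 0,"az": 0,"claw": -0.3},
  {"dx": 0,"dy": 0,"dz": -4.1,"ax": 0,"ay": 0,"az": 0,"claw": -0.3},
])

```text
clock: 2.52
eef_pos: [577.9, -135.9, 18.9]
tool_rot: [-1.571, 0.001, 2.962]
force: [0.3, 0.2, 0.5]
width: 55.6
```

Emit:
servo_tool([
  {"dx": 0,"dy": 0,"dz": 0,"ax": 0,"ay": 0,"az": 0,"claw": 1},
  {"dx": 0,"dy": 0,"dz": 0,"ax": 0,"ay": 0,"az": 0,"claw": 1},
  {"dx": 0,"dy": 0,"dz": 0,"ax": 0,"ay": 0,"az": 0,"claw": 1},
  {"dx": 0,"dy": 0,"dz": 0,"ax": 0,"ay": 0,"az": 0,"claw": 1},
  {"dx": 0,"dy": 0,"dz": 0,"ax": 0,"ay": 0,"az": 0,"claw": 1},
  {"dx": 0,"dy": 0,"dz": 0,"ax": 0,"ay": 0,"az": 0,"claw": 1},
])

```text
clock: 3.02
eef_pos: [578.9, -136.1, 19.9]
tool_rot: [-1.571, 0.003, 2.962]
force: [-1.2, 0.8, 6.7]
width: 28.1
```

Emit:
servo_tool([
  {"dx": 0,"dy": 0,"dz": 2,"ax": 0,"ay": 0,"az": 0,"claw": 1},
  {"dx": 0,"dy": 0,"dz": 5,"ax": 0,"ay": 0,"az": 0,"claw": 1},
  {"dx": 0,"dy": 0,"dz": 9,"ax": 0,"ay": 0,"az": 0,"claw": 1},
  {"dx": 0,"dy": 0,"dz": 12,"ax": 0,"ay": 0,"az": 0,"claw": 1},
  {"dx": 0,"dy": 0,"dz": 12,"ax": 0,"ay": 0,"az": 0,"claw": 1},
  {"dx": 0,"dy": 0,"dz": 12,"ax": 0,"ay": 0,"az": 0,"claw": 1},
])

```text
clock: 3.52
eef_pos: [579.3, -136.0, 140.8]
tool_rot: [-1.571, 0.006, 2.962]
force: [-0.7, 0.5, -1.5]
width: 28.2
```

```bash
python3 - <<'E'
from h import *
s=read_state(); print(s['eef_pos'],s['force'],s['tool_rot'],s['width'])
a=grab('scene','s3');b=grab('side','d3');w=grab('wrist','w3')
v=np.hstack([cv2.resize(a['color'][150:310,115:275],(400,400)),cv2.resize(b['color'][150:310,200:360],(400,400))])[:,:,::-1]
cv2.imwrite('pics/v3.png',v)
E
```

```text
[ 579.26541475 -136.01560762  140.79537385] [-0.65273497  0.4843438  -1.53215333] [-1.57083829  0.00553534  2.96238629] 28.202420618399042
```

View pics/v3.png

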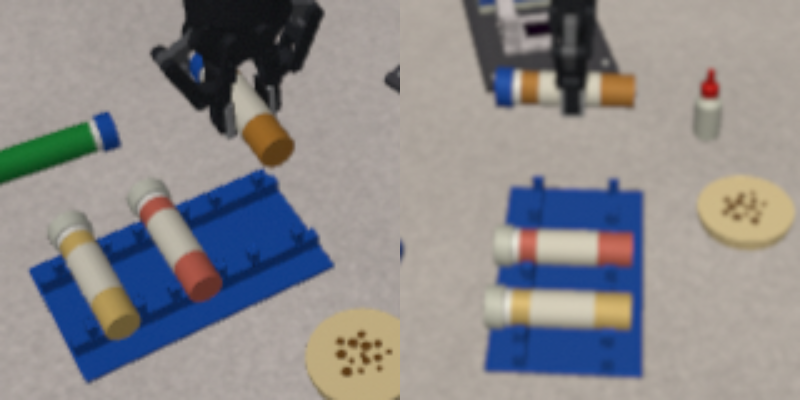

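View pics/w3.png

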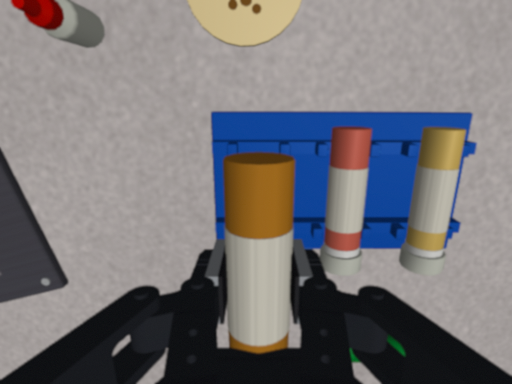

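Tube is gripped level and lifted; neighbours are untouched. I'll move toward the marker and take a closer picture of it.

Emit:
servo_tool([
  {"dx": 0,"dy": 4,"dz": 2,"ax": 0,"ay": 0,"az": 0.1,"claw": 1},
  {"dx": 0,"dy": 8,"dz": 4,"ax": 0,"ay": 0,"az": 0.2,"claw": 1},
  {"dx": 0,"dy": 11,"dz": 6,"ax": 0,"ay": 0,"az": 0.26,"claw": 1},
  {"dx": 0,"dy": 15,"dz": 8,"ax": 0,"ay": 0,"az": 0.26,"claw": 1},
  {"dx": 0,"dy": 18,"dz": 9,"ax": 0,"ay": 0,"az": 0.26,"claw": 1},
  {"dx": 0,"dy": 18,"dz": 9,"ax": 0,"ay": 0,"az": 0.26,"claw": 1},
  {"dx": 0,"dy": 18,"dz": 9,"ax": 0,"ay": 0,"az": 0.26,"claw": 1},
])

```text
clock: 4.25
eef_pos: [577.1, 47.4, 227.2]
tool_rot: [-1.572, -0.001, -3.055]
force: [0.1, -1.4, -1.9]
width: 28.4
```

```bash
python3 - <<'E'
from h import *
s=read_state(); print(s['eef_pos'],s['force'],s['tool_rot'],s['width'])
w=grab('wrist','w4')
E
```

```text
[577.12850301  47.42948778 227.1909447 ] [ 0.13471672 -1.38649277 -1.86115749] [-1.57186682e+00 -1.22368371e-03 -3.05533031e+00] 28.44505044801632
```

View pics/w4.png

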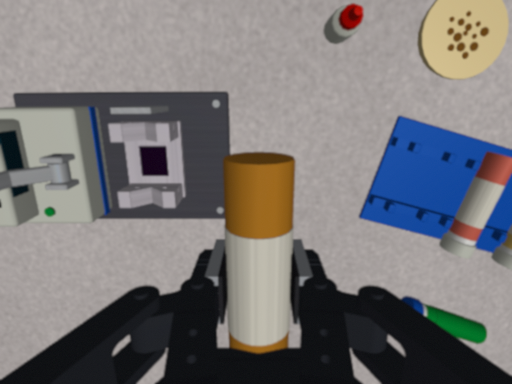

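The view shows the marker from above: base corners (227,93), (229,218), (14,94), saddles at x 110–185, stop plate at (138,110). Fit with the wrist view.

```bash
cat > fit2.py <<'E'
from h import *
from fit import T
from scipy.optimize import least_squares
W=load('w4')
obs=[((-85,-75,12),(227.5,92.5)),((-85,75,12),(229.3,218)),((155,-75,12),(14,94))]
f=lambda p:(proj(W,T(p,[o[0] for o in obs]))-np.array([o[1] for o in obs])).ravel()
q=least_squares(f,[576,164,1.65]); p=q.x; print(p.round(3),q.fun.reshape(-1,2).round(1))
def draw(p,fn):
    im_=cv2.resize(W['color'][:,:,::-1],None,fx=3,fy=3,interpolation=cv2.INTER_CUBIC)
    def dl(P,col,cl=True):
        u=((proj(W,P)+.5)*3*16).round().astype(int); cv2.polylines(im_,[u.reshape(-1,1,2)],cl,col,1,cv2.LINE_AA,4)
    dl(T(p,[(-85,-75,12),(155,-75,12),(155,75,12),(-85,75,12)]),(0,255,0))
    for y in(-35,35):
        for sg in(-1,1): dl(T(p,[(sg*17,y-9,56),(0,y-9,39),(0,y+9,39),(sg*17,y+9,56)]),(0,255,255))
    dl(T(p,[(-19,-54,72),(19,-54,72)]),(255,0,255),False)
    dl(T(p,[(75,-20,75),(75,20,75)]),(0,0,255),False)
    dl(T(p,[(58,-75,64),(58,75,64)]),(255,0,0),False)
    cv2.imwrite(fn,im_[240:700,0:780])
draw(p,'pics/ov4.png')
# tube end
print('end', [atz(W,(259.5,v),z).round(1) for v,z in((153,227.2+15.1+15),(153,227.2+15.1),(163.5,257))])
E
python3 fit2.py
```

```text
marker [576.178 164.398 215.281]
[[-1.7 -0.7]
 [ 0.6 -0. ]
 [ 0.7  0.7]
 [-0.9  0.7]
 [-1.3 -1.3]
 [ 1.  -1.5]
 [-0.   0.5]]
rest [ 565.614 -207.327   12.385]
[[-1.7 -0.5]
 [-0.2  2.4]
 [ 0.3 -0.6]
 [ 0.4 -0.3]
 [ 0.4 -0.3]
 [-0.6 -0.8]]
[575.213 164.349   1.658] [[ 0.6 -0.6]
 [ 2.3  2.2]
 [-2.7 -0.6]]
end [array([634.7,  50.4, 257.3]), array([632.2,  50.2, 242.3]), array([630.8,  50.1, 257. ])]
```

View pics/ov4.png

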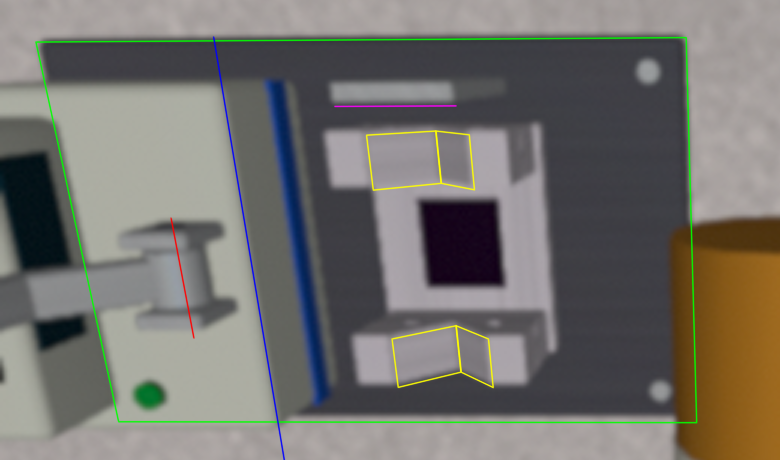

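```bash
python3 - <<'E'
from h import *
W=load('w4'); c=W['color'][95:225,90:200,::-1]
cv2.imwrite('pics/w4c.png',cv2.resize(c,None,fx=4.5,fy=4.5,interpolation=cv2.INTER_CUBIC))
E
```

```text
(no output)
```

View pics/w4c.png

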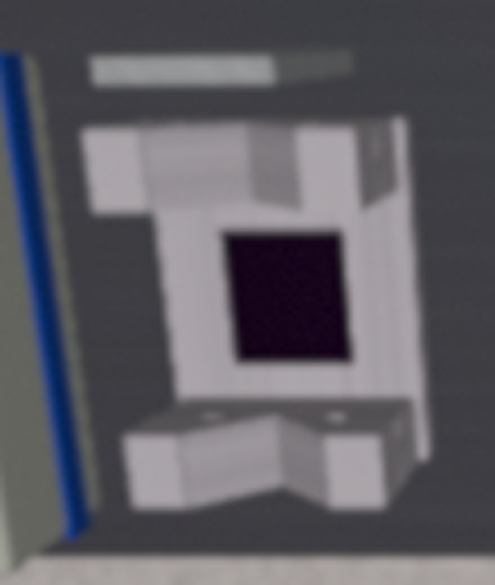

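```bash
cat > fit3.py <<'E'
from fit2 import *
c=lambda x,y:(x/4.5+90-.39,y/4.5+95-.39)
obs3=[((17,26,56),c(180,433)),((17,44,56),c(185,508)),((-17,26,56),c(327,433)),((-17,44,56),c(332,508)),((0,26,39),c(278,415)),((0,44,39),c(283,488)),
((17,-44,56),c(140,128)),((17,-26,56),c(155,212)),((-17,-44,56),c(297,125)),((-17,-26,56),c(302,208)),((0,-26,39),c(252,200)),
((19,-54,72),c(92,86)),((-19,-54,72),c(277,83))]
g=lambda p:(proj(W,T(p,[o[0] for o in obs3]))-np.array([o[1] for o in obs3])).ravel()
q=least_squares(g,[576,164,1.65],loss='soft_l1'); p3=q.x; print('V fit',p3.round(3)); print(g(p3).reshape(-1,2).round(1).tolist())
draw(p3,'pics/ov5.png')
E
python3 fit3.py | tail -3
```

```text
end [array([634.7,  50.4, 257.3]), array([632.2,  50.2, 242.3]), array([630.8,  50.1, 257. ])]
V fit [576.506 164.759   1.66 ]
[[0.0, 0.3], [1.0, -0.2], [-0.5, 0.3], [0.0, -0.2], [-0.4, -0.1], [0.2, -0.8], [0.3, -0.0], [-0.8, -0.3], [-0.3, 0.5], [0.3, 0.4], [0.4, 0.1], [0.2, -0.3], [-0.2, 0.1]]
```

View pics/ov5.png

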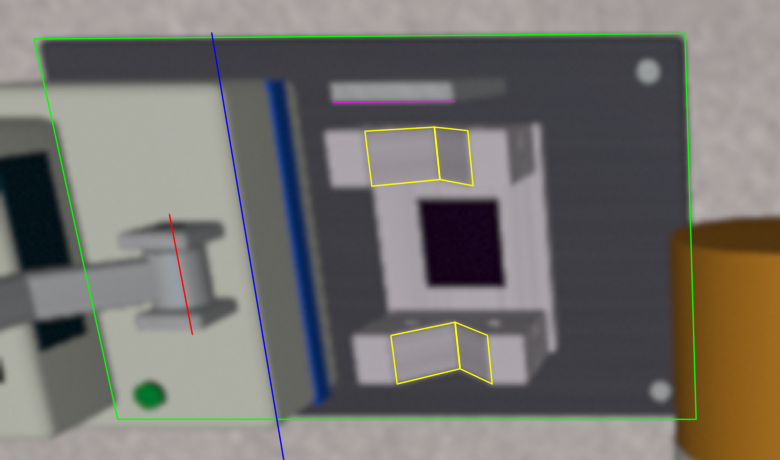

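V fit residuals are sub-pixel: marker (576.5,164.8), yaw 1.660. The tube end is ≈53.5 mm ahead of the TCP. I'll move over the V 6 mm short of the stop, then down to about 20 mm above seated.

Emit:
servo_tool([
  {"dx": -0.3,"dy": 4,"dz": 0,"ax": 0,"ay": 0,"az": 0,"claw": 1},
  {"dx": -0.6,"dy": 8,"dz": 0,"ax": 0,"ay": 0,"az": 0,"claw": 1},
  {"dx": -0.6,"dy": 11.7,"dz": 0,"ax": 0,"ay": 0,"az": 0,"claw": 1},
  {"dx": -0.6,"dy": 11.7,"dz": -4,"ax": 0,"ay": 0,"az": 0,"claw": 1},
  {"dx": -0.6,"dy": 11.7,"dz": -8,"ax": 0,"ay": 0,"az": 0,"claw": 1},
  {"dx": -0.6,"dy": 11.7,"dz": -12,"ax": 0,"ay": 0,"az": 0,"claw": 1},
  {"dx": -0.6,"dy": 11.7,"dz": -15,"ax": 0,"ay": 0,"az": 0,"claw": 1},
  {"dx": -0.6,"dy": 11.7,"dz": -15,"ax": 0,"ay": 0,"az": 0,"claw": 1},
])

```text
clock: 4.97
eef_pos: [566.2, 157.3, 70.6]
tool_rot: [-1.566, -0.014, -3.064]
force: [-0.8, -0.9, -1.7]
width: 28.5
```

```bash
python3 - <<'E'
from h import *
a=grab('scene','s5');b=grab('side','d5');w=grab('wrist','w5')
s=read_state(); print(s['eef_pos'],s['force'],s['tool_rot'],s['width'])
v=np.hstack([cv2.resize(a['color'][75:215,260:400],(400,400),interpolation=cv2.INTER_CUBIC),cv2.resize(b['color'][65:205,190:330],(400,400),interpolation=cv2.INTER_CUBIC)])[:,:,::-1]
cv2.imwrite('pics/v5.png',v)
E
```

```text
[572.51628649 159.839996    78.4614723 ] [ 0.10024675 -1.13547401  0.2075978 ] [-1.57000875e+00  5.07562836e-04 -3.06285299e+00] 28.256119952235977
```

View pics/v5.png

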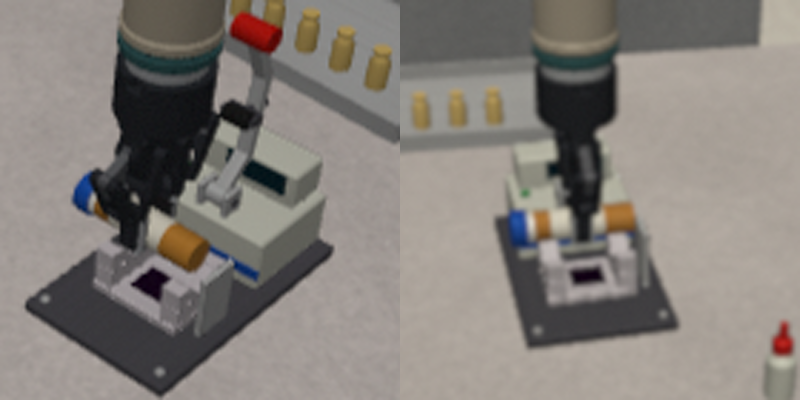

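View pics/w5.png

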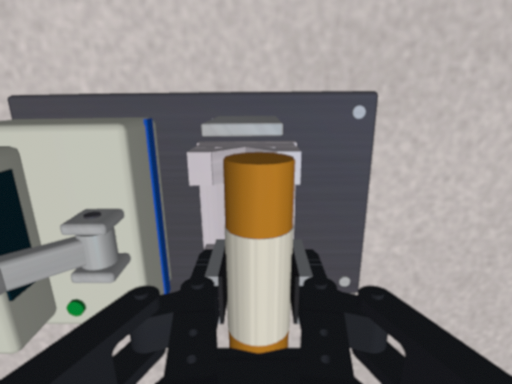

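Emit:
servo_tool([
  {"dx": 0,"dy": 0,"dz": 0,"ax": 0,"ay": 0,"az": 0.01,"claw": 1},
  {"dx": 0,"dy": 0,"dz": 0,"ax": 0,"ay": 0,"az": 0.01,"claw": 1},
  {"dx": 0,"dy": 0,"dz": 0,"ax": 0,"ay": 0,"az": 0.01,"claw": 1},
  {"dx": 0,"dy": 0,"dz": 0,"ax": 0,"ay": 0,"az": 0.01,"claw": 1},
])

```text
clock: 5.45
eef_pos: [572.5, 161.5, 79.4]
tool_rot: [-1.571, 0.002, -3.051]
force: [-0.4, 1.5, -1.9]
width: 27.8
```

```bash
python3 - <<'E'
from h import *
s=read_state(); print(s['eef_pos'],s['force'],s['tool_rot'],s['qpos'].round(2))
w=grab('wrist','w6')
cv2.imwrite('pics/w6c.png',cv2.resize(w['color'][80:250,170:380,::-1],None,fx=3.8,fy=3.5,interpolation=cv2.INTER_CUBIC))
E
```

```text
[572.45076046 161.49690128  79.41038178] [-0.35596545  1.4867146  -1.88203183] [-1.57136861e+00  2.39197416e-03 -3.05084282e+00] [-0.39  0.75  0.11  1.8  -0.13  0.59 -1.68]
```

View pics/w6c.png

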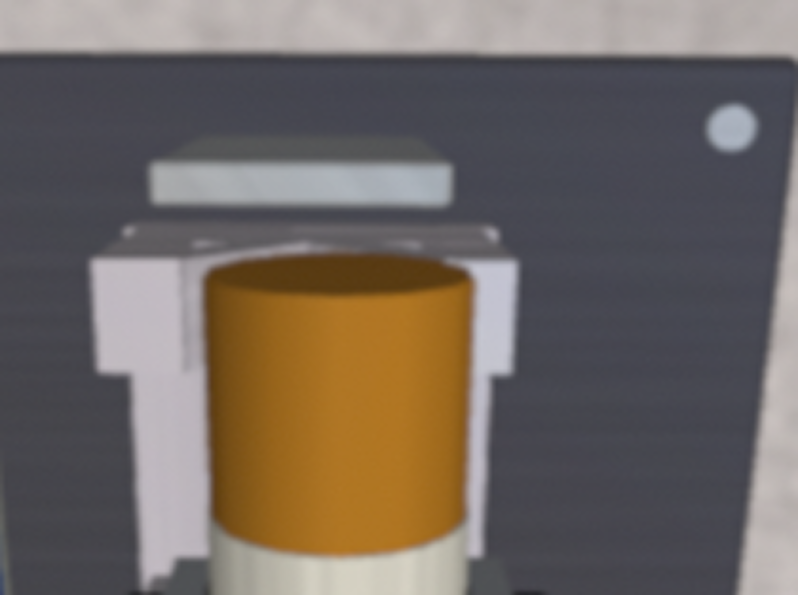

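```bash
python3 - <<'E'
from h import *
w=load('w6')
L=atz(w,(208.6,138.2),72);R=atz(w,(288.9,138.2),72); print(L,R,np.linalg.norm(L-R),'yaw',np.arctan2((L-R)[1],(L-R)[0]), 'mid',(L+R)/2)
for z in (109.5,94.5): print(atz(w,(258.6,164.2),z),atz(w,(258.6,152.2),z))
print('saddle tops L/R outer', atz(w,(170+92/3.8,80+258/3.5),56),atz(w,(170+518/3.8,80+258/3.5),56))
y=1.66;ax=np.array([np.sin(y),-np.cos(y)]);print('seat from stop',((L+R)/2)[:2]-54*ax)
E
```

```text
[628.51023113 188.85674874  72.        ] [632.01061735 150.82582486  72.        ] 38.191672847719396 yaw 1.6625782597904093 mid [630.26042424 169.8412868   72.        ]
[625.69393298 164.70944354 109.5       ] [630.07453137 165.11442114 109.5       ]
[622.68928123 164.43168984  94.5       ] [627.65479107 164.89074134  94.5       ]
saddle tops L/R outer [617.49346472 198.50058454  56.        ] [622.98954648 138.87464681  56.        ]
seat from stop [576.47512879 165.03067428]
```

Emit:
servo_tool([
  {"dx": 0,"dy": 0.4,"dz": -1,"ax": 0,"ay": 0,"az": 0,"claw": 1},
  {"dx": 0,"dy": 0.4,"dz": -2,"ax": 0,"ay": 0,"az": 0,"claw": 1},
  {"dx": 0,"dy": 0.4,"dz": -3,"ax": 0,"ay": 0,"az": 0,"claw": 1},
  {"dx": 0,"dy": 0.4,"dz": -3,"ax": 0,"ay": 0,"az": 0,"claw": 1},
  {"dx": 0,"dy": 0.4,"dz": -3,"ax": 0,"ay": 0,"az": 0,"claw": 1},
  {"dx": 0,"dy": 0.4,"dz": -3,"ax": 0,"ay": 0,"az": 0,"claw": 1},
])

```text
clock: 6.0
eef_pos: [571.2, 164.9, 47.4]
tool_rot: [-1.57, -0.001, -3.051]
force: [0.3, 0.3, 0.3]
width: 28.1
```

```bash
python3 - <<'E'
from h import *
s=read_state(); print(s['eef_pos'],s['force'],s['tool_rot'],s['qpos'].round(2))
w=grab('wrist','w7');b=grab('side','d7');a=grab('scene','s7')
c=cv2.resize(w['color'][80:250,170:380,::-1],(400,324),interpolation=cv2.INTER_CUBIC)
d=cv2.resize(b['color'][110:190,210:310,::-1],(400,324),interpolation=cv2.INTER_CUBIC)
cv2.imwrite('pics/v7.png',np.hstack([c,d]))
E
```

```text
[571.19262476 164.88810491  47.42773589] [0.31208993 0.34353178 0.27024725] [-1.57020899e+00 -1.29195641e-03 -3.05096708e+00] [-0.39  0.8   0.1   1.81 -0.14  0.54 -1.68]
```

View pics/v7.png

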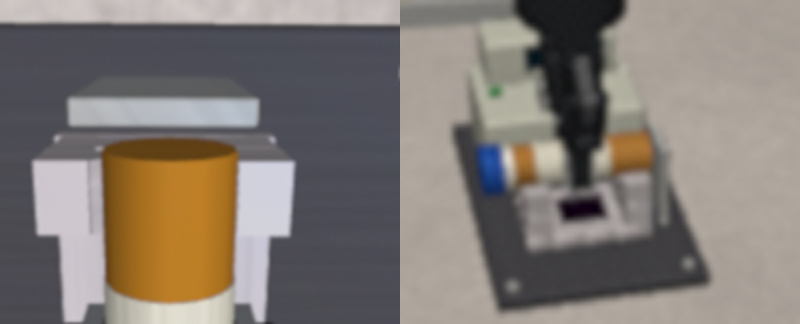

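Tube is centred over the V (within ~1 mm), with about 6 mm to the stop. Advancing to the stop, watching the force.

Emit:
servo_tool([
  {"dx": 0.2,"dy": 0.1,"dz": 0,"ax": 0,"ay": 0,"az": 0,"claw": 1},
  {"dx": 0.4,"dy": 0.12,"dz": 0,"ax": 0,"ay": 0,"az": 0,"claw": 1},
  {"dx": 0.4,"dy": 0.12,"dz": 0,"ax": 0,"ay": 0,"az": 0,"claw": 1},
  {"dx": 0.4,"dy": 0.12,"dz": 0,"ax": 0,"ay": 0,"az": 0,"claw": 1},
])

```text
clock: 6.48
eef_pos: [575.9, 166.5, 48.1]
tool_rot: [-1.571, 0.0, -3.051]
force: [0.0, -0.1, -1.4]
width: 28.4
```

Emit:
servo_tool([
  {"dx": 0.05,"dy": 0,"dz": 0,"ax": 0,"ay": 0,"az": 0,"claw": 1},
  {"dx": 0.1,"dy": 0.01,"dz": 0,"ax": 0,"ay": 0,"az": 0,"claw": 1},
  {"dx": 0.1,"dy": 0.01,"dz": 0,"ax": 0,"ay": 0,"az": 0,"claw": 1},
])

```text
clock: 6.73
eef_pos: [576.7, 166.6, 48.0]
tool_rot: [-1.571, 0.0, -3.051]
force: [0.1, 0.1, -0.8]
width: 27.8
```

Emit:
servo_tool([
  {"dx": 0.05,"dy": 0,"dz": 0,"ax": 0,"ay": 0,"az": 0,"claw": 1},
  {"dx": 0.1,"dy": 0.01,"dz": 0,"ax": 0,"ay": 0,"az": 0,"claw": 1},
  {"dx": 0.1,"dy": 0.01,"dz": 0,"ax": 0,"ay": 0,"az": 0,"claw": 1},
])

```text
clock: 6.98
eef_pos: [576.7, 166.6, 47.8]
tool_rot: [-1.571, -0.002, -3.051]
force: [-3.2, 0.1, 0.4]
width: 27.9
```

Contact with the stop (-3.2 N) where expected. Now lowering into the V.

Emit:
servo_tool([
  {"dx": 0,"dy": 0,"dz": -0.1,"ax": 0,"ay": 0,"az": 0,"claw": 1},
  {"dx": 0,"dy": 0,"dz": -0.2,"ax": 0,"ay": 0,"az": 0,"claw": 1},
  {"dx": 0,"dy": 0,"dz": -0.2,"ax": 0,"ay": 0,"az": 0,"claw": 1},
])

```text
clock: 7.23
eef_pos: [576.7, 166.6, 45.6]
tool_rot: [-1.571, -0.002, -3.051]
force: [-3.8, -0.6, 1.0]
width: 28.7
```

Emit:
servo_tool([
  {"dx": 0,"dy": 0,"dz": -0.1,"ax": 0,"ay": 0,"az": 0,"claw": 1},
  {"dx": 0,"dy": 0,"dz": -0.1,"ax": 0,"ay": 0,"az": 0,"claw": 1},
  {"dx": 0,"dy": 0,"dz": -0.1,"ax": 0,"ay": 0,"az": 0,"claw": 1},
])

```text
clock: 7.48
eef_pos: [576.7, 166.8, 45.1]
tool_rot: [-1.571, -0.002, -3.051]
force: [-4.1, 0.1, 3.5]
width: 28.7
```

Emit:
servo_tool([
  {"dx": 0,"dy": 0,"dz": -0.1,"ax": 0,"ay": 0,"az": 0,"claw": 1},
  {"dx": 0,"dy": 0,"dz": -0.1,"ax": 0,"ay": 0,"az": 0,"claw": 1},
])

```text
clock: 7.65
eef_pos: [576.7, 166.8, 45.0]
tool_rot: [-1.571, -0.002, -3.051]
force: [-7.0, -0.3, 10.4]
width: 28.1
```

Emit:
servo_tool([
  {"dx": 0,"dy": 0,"dz": -0.1,"ax": 0,"ay": 0,"az": 0,"claw": -0.15},
  {"dx": 0,"dy": 0,"dz": 0,"ax": 0,"ay": 0,"az": 0,"claw": -0.15},
  {"dx": 0,"dy": 0,"dz": 0,"ax": 0,"ay": 0,"az": 0,"claw": -0.15},
  {"dx": 0,"dy": 0,"dz": 0,"ax": 0,"ay": 0,"az": 0,"claw": -0.15},
])

```text
clock: 7.98
eef_pos: [578.7, 166.8, 44.1]
tool_rot: [-1.571, 0.002, -3.051]
force: [-0.5, -0.6, 0.1]
width: 49.4
```

```bash
python3 - <<'E'
from h import *
s=read_state(); print(s['eef_pos'],s['force'],s['tool_rot'],s['width'])
w=grab('wrist','w8');b=grab('side','d8');a=grab('scene','s8')
c=cv2.resize(w['color'][80:250,170:380,::-1],(400,324),interpolation=cv2.INTER_CUBIC)
d=cv2.resize(b['color'][110:190,210:310,::-1],(400,324),interpolation=cv2.INTER_CUBIC)
cv2.imwrite('pics/v8.png',np.hstack([c,d]))
E
```

```text
[578.70653233 166.75380063  44.13974711] [-0.47167936 -0.60842008  0.06730152] [-1.57085471e+00  2.00099961e-03 -3.05091939e+00] 49.43696486117012
```

View pics/v8.png

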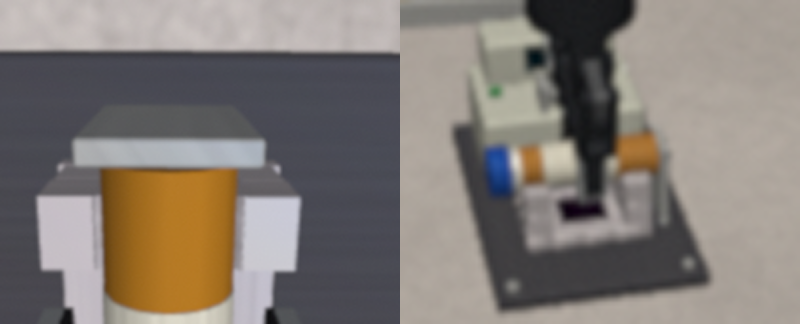

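The tube lies centred in the V with its flat end under the stop plate edge; contact force is ~0. Retracting straight up.

Emit:
servo_tool([
  {"dx": 0,"dy": -0.1,"dz": 2,"ax": 0,"ay": 0,"az": 0,"claw": -0.15},
  {"dx": 0,"dy": -0.1,"dz": 5,"ax": 0,"ay": 0,"az": 0,"claw": -0.15},
  {"dx": 0,"dy": -0.1,"dz": 9,"ax": 0,"ay": 0,"az": 0,"claw": -0.15},
  {"dx": 0,"dy": -0.1,"dz": 13,"ax": 0,"ay": 0,"az": 0,"claw": -0.15},
  {"dx": 0,"dy": -0.1,"dz": 17,"ax": 0,"ay": 0,"az": 0,"claw": -0.15},
  {"dx": 0,"dy": -0.1,"dz": 21,"ax": 0,"ay": 0,"az": 0,"claw": -0.15},
  {"dx": 0,"dy": -0.1,"dz": 25,"ax": 0,"ay": 0,"az": 0.1,"claw": -0.15},
  {"dx": 0,"dy": -0.1,"dz": 26,"ax": 0,"ay": 0,"az": 0.2,"claw": -0.3},
])

```text
clock: 8.8
eef_pos: [580.9, 166.4, 311.2]
tool_rot: [-1.57, 0.012, -2.846]
force: [2.1, 0.5, -0.3]
width: 55.5
```

Emit:
servo_tool([
  {"dx": 0,"dy": 1,"dz": 0,"ax": 0,"ay": 0,"az": 1.37,"claw": -0.3},
  {"dx": 0,"dy": 2,"dz": 0,"ax": 0,"ay": 0,"az": 1.37,"claw": -0.3},
  {"dx": 0,"dy": 3,"dz": 0,"ax": 0,"ay": 0,"az": 1.37,"claw": -0.3},
  {"dx": 0,"dy": 4,"dz": 0,"ax": 0,"ay": 0,"az": 1.37,"claw": -0.3},
  {"dx": 0,"dy": 4,"dz": 0,"ax": 0,"ay": 0,"az": 1.37,"claw": -0.3},
  {"dx": 0,"dy": 4,"dz": 0,"ax": 0,"ay": 0,"az": 1.37,"claw": -0.3},
  {"dx": 0,"dy": 4,"dz": 0,"ax": 0,"ay": 0,"az": 1.37,"claw": -0.3},
  {"dx": 0,"dy": 4,"dz": 0,"ax": 0,"ay": 0,"az": 1.37,"claw": -0.3},
])

```text
clock: 9.47
eef_pos: [577.6, 205.6, 303.9]
tool_rot: [-1.571, -0.0, -1.845]
force: [-0.4, -0.3, -0.2]
width: 55.4
```

```bash
python3 - <<'E'
from h import *
s=read_state(); print(s['eef_pos'],s['force'],s['tool_rot'],s['width'],s['qpos'].round(2))
E
```

```text
[577.63452629 205.62652742 303.86332078] [-0.37775576 -0.32715053 -0.18549301] [-1.57069406e+00 -1.16292510e-04 -1.84462963e+00] 55.40521008702673 [-0.29  0.51 -0.16  1.53  0.08  1.11 -0.74]
```

Emit:
servo_tool([
  {"dx": -0.4,"dy": 1,"dz": 0,"ax": 0,"ay": 0,"az": 0.12,"claw": -0.3},
  {"dx": -0.8,"dy": 2,"dz": 0,"ax": 0,"ay": 0,"az": 0.24,"claw": -0.3},
  {"dx": -0.8,"dy": 2,"dz": 0,"ax": 0,"ay": 0,"az": 0.363,"claw": -0.3},
  {"dx": -0.8,"dy": 2,"dz": 0,"ax": 0,"ay": 0,"az": 0.363,"claw": -0.3},
  {"dx": -0.8,"dy": 2,"dz": 0,"ax": 0,"ay": 0,"az": 0.363,"claw": -0.3},
  {"dx": -0.8,"dy": 2,"dz": 0,"ax": 0,"ay": 0,"az": 0.363,"claw": -0.3},
])

```text
clock: 9.97
eef_pos: [569.9, 225.0, 303.9]
tool_rot: [-1.571, -0.001, -1.492]
force: [-0.8, 0.1, 0.8]
width: 55.2
```

```bash
python3 - <<'E'
from h import *
w=grab('wrist','w9');b=grab('side','d9');a=grab('scene','s9')
s=read_state(); print(s['eef_pos'],s['force'],s['tool_rot'],s['width'],s['qpos'].round(2))
c=cv2.resize(a['color'][75:215,260:400,::-1],(400,400),interpolation=cv2.INTER_CUBIC)
d=cv2.resize(b['color'][65:205,190:330,::-1],(400,400),interpolation=cv2.INTER_CUBIC)
cv2.imwrite('pics/v9.png',np.hstack([c,d]))
E
```

```text
[569.799375   225.30615253 303.97740368] [-0.25719869 -0.13338787  0.44394796] [-1.57066587e+00 -3.25427579e-04 -1.48991294e+00] 55.80357905991634 [-0.27  0.51 -0.25  1.53  0.13  1.12 -0.46]
```

View pics/v9.png

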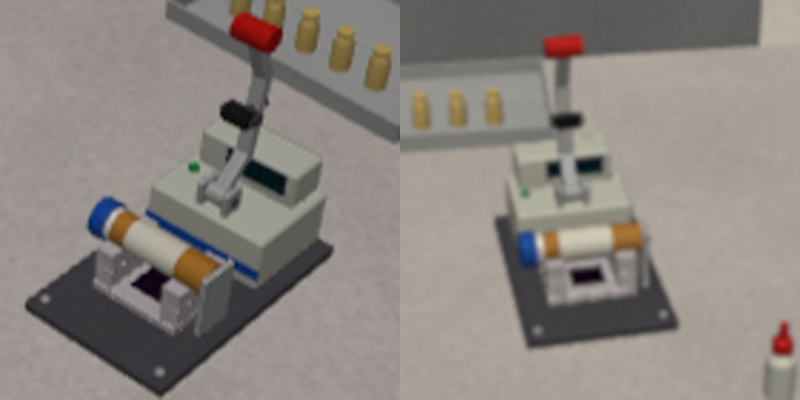

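View pics/w9.png

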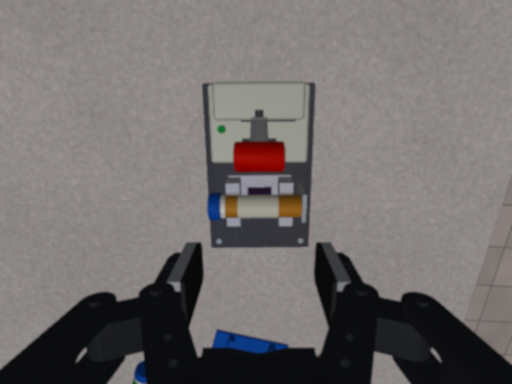

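The tube is seated (all three views; wrist (258,206)), lever upright with handle at wrist (259,156). Measure the handle.

```bash
python3 - <<'E'
from h import *
w=load('w9')
hsv=cv2.cvtColor(w['color'],cv2.COLOR_RGB2HSV); m=((hsv[:,:,0]<8)|(hsv[:,:,0]>172))&(hsv[:,:,1]>180)&(hsv[:,:,2]>60); m[230:]=0
n,l,st,ce=cv2.connectedComponentsWithStats(m.astype(np.uint8)); i=1+st[1:,4].argmax(); print(st[i],ce[i])
x,y,ww,hh=st[i][:4]
for uv in [(x-.5,y+hh/2),(x+ww-.5,y+hh/2),ce[i]]: print(atz(w,uv,223.7).round(1))
E
```

```text
[ 234  142   51   30 1451] [258.87870434 156.79393522]
[550.  257.7 223.7]
[586.5 260.7 223.7]
[568.2 259.3 223.7]
```

Emit:
servo_tool([
  {"dx": -0.15,"dy": 3.4,"dz": 0,"ax": 0,"ay": 0,"az": 0.008,"claw": -0.3},
  {"dx": -0.15,"dy": 3.4,"dz": -1,"ax": 0,"ay": 0,"az": 0.008,"claw": -0.3},
  {"dx": -0.15,"dy": 3.4,"dz": -3,"ax": 0,"ay": 0,"az": 0.008,"claw": -0.3},
  {"dx": -0.15,"dy": 3.4,"dz": -5.5,"ax": 0,"ay": 0,"az": 0.008,"claw": -0.3},
  {"dx": -0.15,"dy": 3.4,"dz": -5.5,"ax": 0,"ay": 0,"az": 0.008,"claw": -0.3},
  {"dx": -0.15,"dy": 3.4,"dz": -5.5,"ax": 0,"ay": 0,"az": 0.008,"claw": -0.3},
])

```text
clock: 10.62
eef_pos: [567.4, 259.2, 248.1]
tool_rot: [-1.574, -0.001, -1.48]
force: [0.8, -0.4, -0.2]
width: 55.8
```

```bash
python3 - <<'E'
from h import *
w=grab('wrist','w10');b=grab('side','d10');a=grab('scene','s10')
s=read_state(); print(s['eef_pos'],s['force'],s['tool_rot'],s['width'],s['qpos'].round(2))
c=cv2.resize(a['color'][50:210,250:410,::-1],(300,300),interpolation=cv2.INTER_CUBIC)
d=cv2.resize(b['color'][40:200,170:330,::-1],(300,300),interpolation=cv2.INTER_CUBIC)
cv2.imwrite('pics/v10.png',np.hstack([c,d,cv2.resize(w['color'][100:384,160:360,::-1],(200,300))]))
E
```

```text
[569.0774308  260.17372223 250.60733901] [-0.58881992 -0.16763203  0.63298894] [-1.56824025e+00  1.13667109e-03 -1.48034298e+00] 55.3721515061086 [-0.32  0.58 -0.24  1.56  0.16  1.01 -0.52]
```

View pics/v10.png

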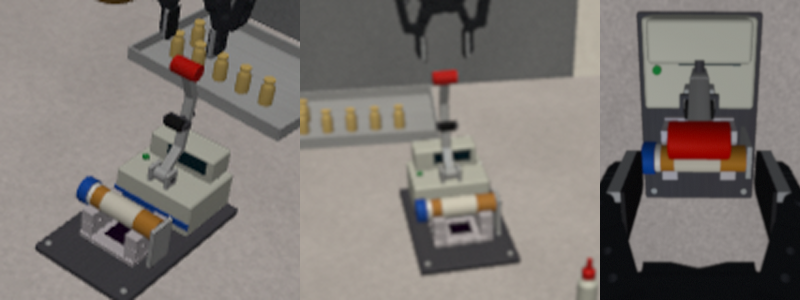

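Fingers are centred above the handle. Descending and gripping it by the flat ends.

Emit:
servo_tool([
  {"dx": 0,"dy": -0.1,"dz": -1.5,"ax": 0,"ay": 0,"az": 0,"claw": -0.3},
  {"dx": 0,"dy": -0.1,"dz": -3,"ax": 0,"ay": 0,"az": 0,"claw": -0.3},
  {"dx": 0,"dy": -0.1,"dz": -4.3,"ax": 0,"ay": 0,"az": 0,"claw": -0.3},
  {"dx": 0,"dy": -0.1,"dz": -4.3,"ax": 0,"ay": 0,"az": 0,"claw": -0.3},
  {"dx": 0,"dy": -0.1,"dz": -4.3,"ax": 0,"ay": 0,"az": 0,"claw": -0.3},
])

```text
clock: 11.18
eef_pos: [568.5, 258.8, 206.8]
tool_rot: [-1.57, 0.0, -1.48]
force: [0.4, 1.1, 1.3]
width: 55.6
```

Emit:
servo_tool([
  {"dx": 0,"dy": 0,"dz": 0,"ax": 0,"ay": 0,"az": 0,"claw": 1},
  {"dx": 0,"dy": 0,"dz": 0,"ax": 0,"ay": 0,"az": 0,"claw": 1},
  {"dx": 0,"dy": 0,"dz": 0,"ax": 0,"ay": 0,"az": 0,"claw": 1},
  {"dx": 0,"dy": 0,"dz": 0,"ax": 0,"ay": 0,"az": 0,"claw": 1},
  {"dx": 0,"dy": 0,"dz": 0,"ax": 0,"ay": 0,"az": 0,"claw": 1},
])

```text
clock: 11.6
eef_pos: [567.7, 259.2, 207.9]
tool_rot: [-1.57, 0.001, -1.48]
force: [-3.4, -1.0, 5.4]
width: 34.8
```

```bash
python3 - <<'E'
from h import *
w=grab('wrist','w11');b=grab('side','d11');a=grab('scene','s11')
s=read_state(); print(s['eef_pos'],s['force'],s['tool_rot'],s['width'],s['qpos'].round(2))
c=cv2.resize(a['color'][50:210,250:410,::-1],(300,300),interpolation=cv2.INTER_CUBIC)
d=cv2.resize(b['color'][40:200,170:330,::-1],(300,300),interpolation=cv2.INTER_CUBIC)
cv2.imwrite('pics/v11.png',np.hstack([c,d,cv2.resize(w['color'][100:384,160:360,::-1],(200,300))]))
E
```

```text
[567.72516816 259.18524367 207.90572359] [-2.95215666 -1.0502096   3.90983335] [-1.57043405e+00  7.83314864e-04 -1.47996931e+00] 35.23753489747533 [-0.33  0.62 -0.24  1.62  0.17  0.92 -0.54]
```

View pics/v11.png

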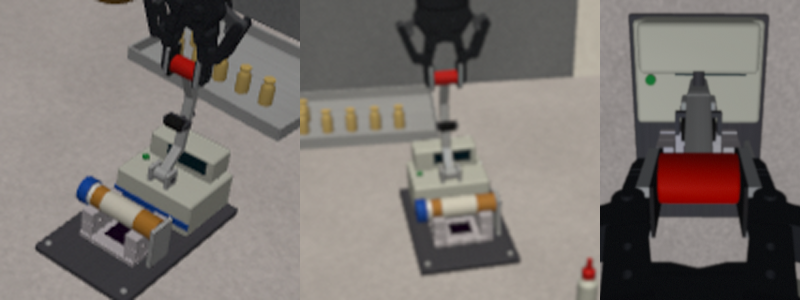

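Handle gripped (35 mm). Working out the arc.

```bash
python3 - <<'E'
import numpy as np
y=1.66
prev=None
aa=[1.7,1.6,1.5,1.4,1.3,1.2,1.1,1.0,.9,.8,.7,.6,.5,.4,.3,.2,.15,.1,.05,0]
for base in (1.7,1.0,.4):
  for a in aa:
    if a>base or a<base-.8: continue
    d=150*(np.cos(a)-np.cos(base)); z=150*(np.sin(a)-np.sin(base))
    print(base,a,'dx %.2f dy %.2f dz %.2f'%(-np.cos(y)*d/10,-np.sin(y)*d/10,z/10))
# absolute TCP expected with offset handle->tcp from current
o=np.array([567.7,259.2,207.9])
for a in (1,.4,.1,0):
    d=150*(np.cos(a)-np.cos(1.7)); print(a,(o+[-np.cos(y)*d,-np.sin(y)*d,150*(np.sin(a)-np.sin(1.7))]).round(1))
E
```

```text
1.7 1.7 dx 0.00 dy -0.00 dz 0.00
1.7 1.6 dx 0.13 dy -1.49 dz 0.12
1.7 1.5 dx 0.27 dy -2.98 dz 0.09
1.7 1.4 dx 0.40 dy -4.46 dz -0.09
1.7 1.3 dx 0.53 dy -5.92 dz -0.42
1.7 1.2 dx 0.66 dy -7.34 dz -0.89
1.7 1.1 dx 0.78 dy -8.70 dz -1.51
1.7 1.0 dx 0.89 dy -10.00 dz -2.25
1.7 0.9 dx 1.00 dy -11.21 dz -3.13
1.0 1.0 dx 0.00 dy -0.00 dz 0.00
1.0 0.9 dx 0.11 dy -1.21 dz -0.87
1.0 0.8 dx 0.21 dy -2.34 dz -1.86
1.0 0.7 dx 0.30 dy -3.35 dz -2.96
1.0 0.6 dx 0.38 dy -4.26 dz -4.15
1.0 0.5 dx 0.45 dy -5.04 dz -5.43
1.0 0.4 dx 0.51 dy -5.69 dz -6.78
1.0 0.3 dx 0.55 dy -6.20 dz -8.19
1.0 0.2 dx 0.59 dy -6.57 dz -9.64
0.4 0.4 dx 0.00 dy -0.00 dz 0.00
0.4 0.3 dx 0.05 dy -0.51 dz -1.41
0.4 0.2 dx 0.08 dy -0.88 dz -2.86
0.4 0.15 dx 0.09 dy -1.01 dz -3.60
0.4 0.1 dx 0.10 dy -1.10 dz -4.34
0.4 0.05 dx 0.10 dy -1.16 dz -5.09
0.4 0 dx 0.11 dy -1.18 dz -5.84
1 [576.6 159.2 185.4]
0.4 [581.7 102.3 117.6]
0.1 [582.7  91.3  74.1]
0 [582.8  90.5  59.2]
```

Emit:
servo_tool([
  {"dx": 0.13,"dy": -1.5,"dz": 0.1,"ax": 0,"ay": 0,"az": 0,"claw": 1},
  {"dx": 0.27,"dy": -3.0,"dz": 0.1,"ax": 0,"ay": 0,"az": 0,"claw": 1},
  {"dx": 0.4,"dy": -4.45,"dz": -0.1,"ax": 0,"ay": 0,"az": 0,"claw": 1},
  {"dx": 0.53,"dy": -5.9,"dz": -0.4,"ax": 0,"ay": 0,"az": 0,"claw": 1},
  {"dx": 0.66,"dy": -7.35,"dz": -0.9,"ax": 0,"ay": 0,"az": 0,"claw": 1},
  {"dx": 0.78,"dy": -8.7,"dz": -1.5,"ax": 0,"ay": 0,"az": 0,"claw": 1},
  {"dx": 0.89,"dy": -10,"dz": -2.25,"ax": 0,"ay": 0,"az": 0,"claw": 1},
  {"dx": 0.89,"dy": -10,"dz": -2.25,"ax": 0,"ay": 0,"az": 0,"claw": 1},
])

```text
clock: 12.42
eef_pos: [576.5, 157.2, 183.9]
tool_rot: [-1.572, 0.001, -1.483]
force: [-3.9, 0.1, 7.6]
width: 34.7
```

```bash
python3 - <<'E'
from h import *
w=grab('wrist','w12');b=grab('side','d12');a=grab('scene','s12')
s=read_state(); print(s['eef_pos'],s['force'],s['tool_rot'],s['width'],s['qpos'].round(2))
c=cv2.resize(a['color'][50:210,250:410,::-1],(300,300),interpolation=cv2.INTER_CUBIC)
d=cv2.resize(b['color'][40:200,170:330,::-1],(300,300),interpolation=cv2.INTER_CUBIC)
cv2.imwrite('pics/v12.png',np.hstack([c,d,cv2.resize(w['color'][100:384,160:360,::-1],(200,300))]))
E
```

```text
[576.42268269 159.06662523 185.06726133] [-4.89335538 -0.67216556  7.05609926] [-1.57135475e+00  4.53204002e-04 -1.48020783e+00] 35.0466941425788 [-0.17  0.61 -0.24  1.71  0.18  0.84 -0.39]
```

View pics/v12.png

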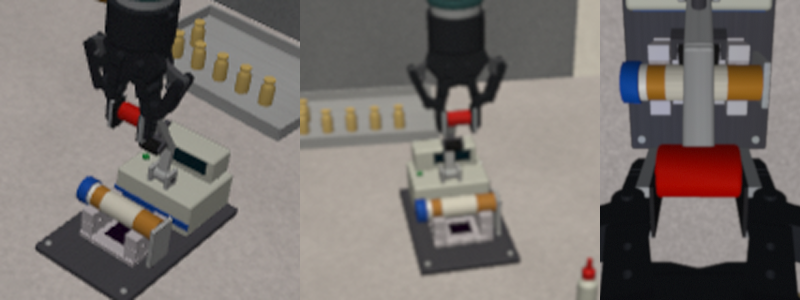

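The lever follows, with moderate forces and the tube unmoved. Continuing from 1.0 to 0.4.

Emit:
servo_tool([
  {"dx": 0.11,"dy": -1.2,"dz": -0.87,"ax": 0,"ay": 0,"az": 0,"claw": 1},
  {"dx": 0.21,"dy": -2.35,"dz": -1.86,"ax": 0,"ay": 0,"az": 0,"claw": 1},
  {"dx": 0.3,"dy": -3.35,"dz": -2.96,"ax": 0,"ay": 0,"az": 0,"claw": 1},
  {"dx": 0.38,"dy": -4.25,"dz": -4.15,"ax": 0,"ay": 0,"az": 0,"claw": 1},
  {"dx": 0.45,"dy": -5.05,"dz": -5.43,"ax": 0,"ay": 0,"az": 0,"claw": 1},
  {"dx": 0.51,"dy": -5.7,"dz": -6.78,"ax": 0,"ay": 0,"az": 0,"claw": 1},
  {"dx": 0.51,"dy": -5.7,"dz": -6.78,"ax": 0,"ay": 0,"az": 0,"claw": 1},
])

```text
clock: 13.15
eef_pos: [581.5, 99.8, 115.1]
tool_rot: [-1.573, -0.002, -1.481]
force: [-5.4, -2.8, 7.6]
width: 34.9
```

```bash
python3 - <<'E'
from h import *
w=grab('wrist','w13');b=grab('side','d13');a=grab('scene','s13')
s=read_state(); print(s['eef_pos'],s['force'],s['tool_rot'],s['width'],s['qpos'].round(2))
c=cv2.resize(a['color'][50:210,250:410,::-1],(300,300),interpolation=cv2.INTER_CUBIC)
d=cv2.resize(b['color'][40:200,170:330,::-1],(300,300),interpolation=cv2.INTER_CUBIC)
cv2.imwrite('pics/v13.png',np.hstack([c,d,cv2.resize(w['color'][100:384,160:360,::-1],(200,300))]))
E
```

```text
[581.42502544 100.62551093 116.73742006] [-5.30874421 -3.60463552  6.65374051] [-1.57270699 -0.00202378 -1.48012233] 35.246237988910465 [-0.08  0.7  -0.22  1.79  0.22  0.68 -0.33]
```

View pics/v13.png

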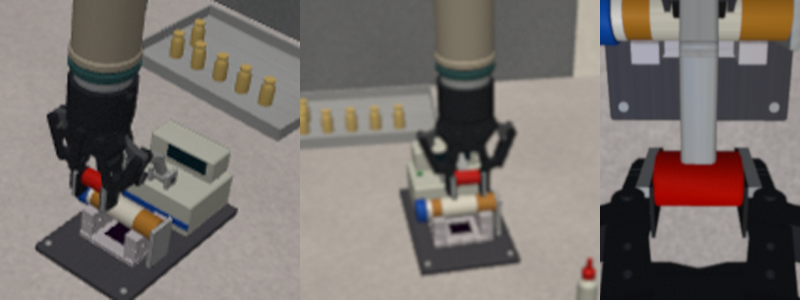

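Emit:
servo_tool([
  {"dx": 0,"dy": -0.5,"dz": -1.4,"ax": 0,"ay": 0,"az": 0,"claw": 1},
  {"dx": 0,"dy": -0.85,"dz": -2.8,"ax": 0,"ay": 0,"az": 0,"claw": 1},
  {"dx": 0,"dy": -1,"dz": -3.6,"ax": 0,"ay": 0,"az": 0,"claw": 1},
  {"dx": 0,"dy": -1.1,"dz": -4.3,"ax": 0,"ay": 0,"az": 0,"claw": 1},
  {"dx": 0,"dy": -1.1,"dz": -4.3,"ax": 0,"ay": 0,"az": 0,"claw": 1},
])

```text
clock: 13.72
eef_pos: [582.4, 89.2, 73.3]
tool_rot: [-1.571, -0.002, -1.481]
force: [-3.2, -4.9, 9.0]
width: 35.3
```

Emit:
servo_tool([
  {"dx": 0,"dy": -0.05,"dz": -0.7,"ax": 0,"ay": 0,"az": 0,"claw": 1},
  {"dx": 0,"dy": -0.07,"dz": -1.3,"ax": 0,"ay": 0,"az": 0,"claw": 1},
  {"dx": 0,"dy": -0.07,"dz": -1.3,"ax": 0,"ay": 0,"az": 0,"claw": 1},
])

```text
clock: 13.97
eef_pos: [582.5, 88.5, 60.6]
tool_rot: [-1.571, -0.002, -1.482]
force: [-3.5, -5.1, 9.0]
width: 35.0
```

Emit:
servo_tool([
  {"dx": -0.05,"dy": -0.05,"dz": -0.1,"ax": 0,"ay": 0,"az": 0,"claw": 1},
  {"dx": -0.05,"dy": -0.1,"dz": -0.2,"ax": 0,"ay": 0,"az": 0,"claw": 1},
  {"dx": -0.05,"dy": -0.1,"dz": -0.2,"ax": 0,"ay": 0,"az": 0,"claw": 1},
])

```text
clock: 14.22
eef_pos: [582.6, 88.4, 59.5]
tool_rot: [-1.569, -0.001, -1.482]
force: [-3.5, -2.8, 8.6]
width: 35.1
```

Emit:
servo_tool([
  {"dx": 0,"dy": 0,"dz": -0.1,"ax": 0,"ay": 0,"az": 0,"claw": 1},
  {"dx": 0,"dy": 0,"dz": -0.2,"ax": 0,"ay": 0,"az": 0,"claw": 1},
  {"dx": 0,"dy": 0,"dz": -0.2,"ax": 0,"ay": 0,"az": 0,"claw": 1},
])

```text
clock: 14.47
eef_pos: [582.5, 88.4, 57.7]
tool_rot: [-1.569, -0.001, -1.48]
force: [-4.0, -3.4, 11.2]
width: 35.2
```

```bash
python3 - <<'E'
from h import *
w=grab('wrist','w14');b=grab('side','d14');a=grab('scene','s14')
s=read_state(); print(s['eef_pos'],s['force'],s['tool_rot'],s['width'],s['qpos'].round(2))
c=cv2.resize(a['color'][90:210,260:380,::-1],(300,300),interpolation=cv2.INTER_CUBIC)
d=cv2.resize(b['color'][100:200,200:300,::-1],(300,300),interpolation=cv2.INTER_CUBIC)
cv2.imwrite('pics/v14.png',np.hstack([c,d,cv2.resize(w['color'][100:384,160:360,::-1],(200,300))]))
cv2.imwrite('pics/w14.png',w['color'][:,:,::-1])
E
```

```text
[582.51247934  88.42933115  57.8230418 ] [-2.85425153 -4.63450676 10.4994517 ] [-1.56936188e+00 -1.45884461e-03 -1.48009435e+00] 34.97003418944975 [-0.08  0.78 -0.19  1.82  0.25  0.56 -0.34]
```

View pics/v14.png

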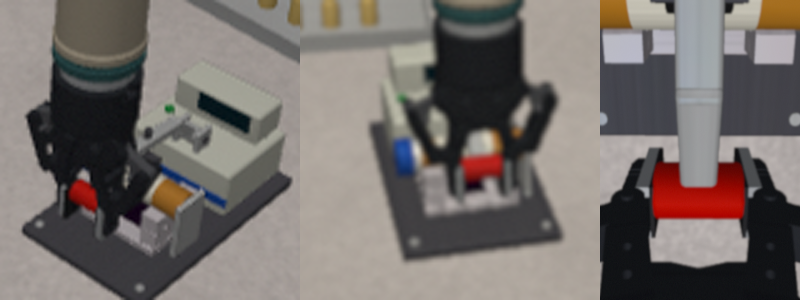

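View pics/w14.png

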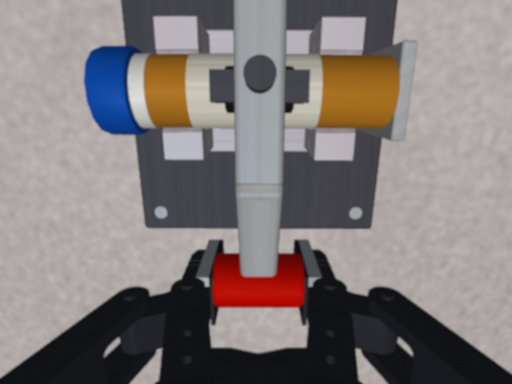

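Roller is on the tube, with the tube flush to the stop (wrist (400,90)). Continuing down in small steps to find the hard stop.

Emit:
servo_tool([
  {"dx": 0,"dy": 0,"dz": -0.1,"ax": 0,"ay": 0,"az": 0,"claw": 1},
  {"dx": 0,"dy": 0,"dz": -0.2,"ax": 0,"ay": 0,"az": 0,"claw": 1},
  {"dx": 0,"dy": 0,"dz": -0.2,"ax": 0,"ay": 0,"az": 0,"claw": 1},
  {"dx": 0,"dy": 0,"dz": -0.2,"ax": 0,"ay": 0,"az": 0,"claw": 1},
])

```text
clock: 14.95
eef_pos: [582.6, 88.4, 56.0]
tool_rot: [-1.569, -0.001, -1.481]
force: [-4.6, -4.1, 12.0]
width: 35.1
```

Emit:
servo_tool([
  {"dx": 0,"dy": 0,"dz": -0.1,"ax": 0,"ay": 0,"az": 0,"claw": 1},
  {"dx": 0,"dy": 0,"dz": -0.2,"ax": 0,"ay": 0,"az": 0,"claw": 1},
  {"dx": 0,"dy": 0,"dz": -0.2,"ax": 0,"ay": 0,"az": 0,"claw": 1},
  {"dx": 0,"dy": 0,"dz": -0.2,"ax": 0,"ay": 0,"az": 0,"claw": 1},
])

```text
clock: 15.28
eef_pos: [582.6, 88.4, 53.9]
tool_rot: [-1.569, -0.001, -1.481]
force: [-4.3, -3.4, 10.3]
width: 35.2
```

The TCP is below the predicted bottom, so the handle may be slipping in the grip. I'll measure the handle height from the images.

```bash
cat > hm.py <<'E'
from h import *
from scipy.optimize import least_squares
import sys
def red(w):
    hsv=cv2.cvtColor(w['color'],cv2.COLOR_RGB2HSV); m=((hsv[:,:,0]<8)|(hsv[:,:,0]>172))&(hsv[:,:,1]>150)&(hsv[:,:,2]>50)
    n,l,st,ce=cv2.connectedComponentsWithStats(m.astype(np.uint8)); i=1+st[1:,4].argmax(); return st[i],ce[i],(l==i)
y=1.66
def hp(a,o=(576.5,165.0)): 
    d=75-150*np.cos(a); return np.array([o[0]+np.cos(y)*d,o[1]+np.sin(y)*d,75+150*np.sin(a)])
yv=np.array([-np.sin(y),np.cos(y),0])
def model(w,a,n=0):
    # silhouette: bbox of cylinder
    t=np.linspace(0,2*np.pi,40); xv=np.array([np.cos(y),np.sin(y),0]); P=[hp(a)+s*18*yv+11*(np.cos(q)*xv+np.sin(q)*np.array([0,0,1])) for s in(-1,1) for q in t]
    u=proj(w,P); return u[:,0].min(),u[:,0].max(),u[:,1].min(),u[:,1].max()
for fn in sys.argv[1:]:
    w=load(fn); st,ce,m=red(w); print(fn,'bbox u',st[0]-.5,st[0]+st[2]-.5,'v',st[1]-.5,st[1]+st[3]-.5)
    for a in (1.7,) if fn=='w11' else (0.1,0.05,0.0): print('  model a',a,np.round(model(w,a),1))
E
python3 - <<'E'
from h import *
w=grab('wrist','w15');b=grab('side','d15');a=grab('scene','s15')
cv2.imwrite('pics/w15.png',w['color'][:,:,::-1])
s=read_state();print(s['eef_pos'],s['force'],s['torque'])
E
python3 hm.py w11 w14 w15
```

```text
[582.5907653   88.44788818  53.93079507] [-5.25409684 -3.65862986 10.64747804] [-0.00312245  0.66693117 -0.29054352]
w11 bbox u 216.5 300.5 v 244.5 292.5
  model a 1.7 [215.3 300.4 244.9 294.4]
w14 bbox u 211.5 304.5 v 252.5 307.5
  model a 0.1 [210.6 307.9 256.6 313.1]
  model a 0.05 [213.4 304.9 249.5 302.5]
  model a 0.0 [215.9 302.3 242.3 292.4]
w15 bbox u 211.5 304.5 v 253.5 308.5
  model a 0.1 [209.  309.4 261.4 319.8]
  model a 0.05 [212.  306.2 253.8 308.4]
  model a 0.0 [214.6 303.5 246.2 297.6]
```

View pics/w15.png

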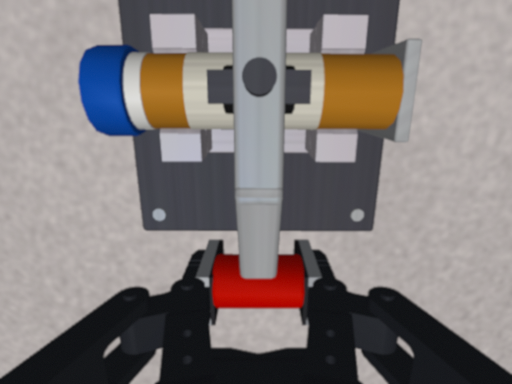

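Image model: the lever is at about 0.05 rad now, and the handle slid ~12 mm up in the pads during the swing. It needs about 8 mm more downward travel.

Emit:
servo_tool([
  {"dx": 0,"dy": 0,"dz": -0.1,"ax": 0,"ay": 0,"az": 0,"claw": 1},
  {"dx": 0,"dy": 0,"dz": -0.2,"ax": 0,"ay": 0,"az": 0,"claw": 1},
  {"dx": 0,"dy": 0,"dz": -0.3,"ax": 0,"ay": 0,"az": 0,"claw": 1},
  {"dx": 0,"dy": 0,"dz": -0.4,"ax": 0,"ay": 0,"az": 0,"claw": 1},
  {"dx": 0,"dy": 0,"dz": -0.4,"ax": 0,"ay": 0,"az": 0,"claw": 1},
])

```text
clock: 15.85
eef_pos: [582.6, 88.5, 50.0]
tool_rot: [-1.569, -0.001, -1.481]
force: [-6.2, -4.0, 12.8]
width: 35.0
```

```bash
python3 - <<'E'
from h import *
w=grab('wrist','w16')
s=read_state();print(s['eef_pos'],s['force'],s['torque'])
E
python3 hm.py w16
```

```text
[582.59202542  88.4849328   50.06406977] [-4.76633134 -4.4288582  11.86499122] [ 0.08773299  0.73129542 -0.28303391]
w16 bbox u 211.5 304.5 v 253.5 308.5
  model a 0.1 [207.3 311.1 266.5 327. ]
  model a 0.05 [210.5 307.7 258.4 314.9]
  model a 0.0 [213.2 304.8 250.4 303.4]
```

No slip now (bbox unchanged); the angle is ≈0.02. Continuing.

Emit:
servo_tool([
  {"dx": 0,"dy": 0,"dz": -0.1,"ax": 0,"ay": 0,"az": 0,"claw": 1},
  {"dx": 0,"dy": 0,"dz": -0.2,"ax": 0,"ay": 0,"az": 0,"claw": 1},
  {"dx": 0,"dy": 0,"dz": -0.3,"ax": 0,"ay": 0,"az": 0,"claw": 1},
  {"dx": 0,"dy": 0,"dz": -0.3,"ax": 0,"ay": 0,"az": 0,"claw": 1},
  {"dx": 0,"dy": 0,"dz": -0.3,"ax": 0,"ay": 0,"az": 0,"claw": 1},
])

```text
clock: 16.32
eef_pos: [582.5, 88.6, 47.3]
tool_rot: [-1.569, -0.001, -1.48]
force: [-4.0, -3.4, 14.6]
width: 34.9
```

Emit:
servo_tool([
  {"dx": 0,"dy": 0,"dz": -0.1,"ax": 0,"ay": 0,"az": 0,"claw": 1},
  {"dx": 0,"dy": 0,"dz": -0.1,"ax": 0,"ay": 0,"az": 0,"claw": 1},
  {"dx": 0,"dy": 0,"dz": -0.1,"ax": 0,"ay": 0,"az": 0,"claw": 1},
])

```text
clock: 16.57
eef_pos: [582.6, 88.7, 46.3]
tool_rot: [-1.569, -0.001, -1.481]
force: [-5.0, -4.8, 13.8]
width: 34.9
```

Emit:
servo_tool([
  {"dx": 0,"dy": 0,"dz": -0.1,"ax": 0,"ay": 0,"az": 0,"claw": 1},
  {"dx": 0,"dy": 0,"dz": -0.1,"ax": 0,"ay": 0,"az": 0,"claw": 1},
  {"dx": 0,"dy": 0,"dz": -0.1,"ax": 0,"ay": 0,"az": 0,"claw": 1},
])

```text
clock: 16.82
eef_pos: [582.5, 88.8, 45.2]
tool_rot: [-1.569, -0.001, -1.48]
force: [-4.8, -2.9, 14.4]
width: 34.9
```

```bash
python3 - <<'E'
from h import *
w=grab('wrist','w17')
s=read_state();print(s['eef_pos'],s['force'],s['torque'])
E
python3 hm.py w17
```

```text
[582.51205071  88.78662786  45.26609102] [-4.59827903 -3.87926771 13.48090719] [0.04876169 1.10874344 0.05395231]
w17 bbox u 210.5 304.5 v 254.5 309.5
  model a 0.1 [205.3 313.5 273.6 337. ]
  model a 0.05 [208.7 309.9 264.8 323.9]
  model a 0.0 [211.7 306.7 256.1 311.4]
```

Emit:
servo_tool([
  {"dx": 0,"dy": 0,"dz": -0.1,"ax": 0,"ay": 0,"az": 0,"claw": 1},
  {"dx": 0,"dy": 0,"dz": -0.2,"ax": 0,"ay": 0,"az": 0,"claw": 1},
  {"dx": 0,"dy": 0,"dz": -0.2,"ax": 0,"ay": 0,"az": 0,"claw": 1},
  {"dx": 0,"dy": 0,"dz": -0.2,"ax": 0,"ay": 0,"az": 0,"claw": 1},
])

```text
clock: 17.2
eef_pos: [582.5, 88.8, 44.2]
tool_rot: [-1.569, -0.001, -1.48]
force: [-7.0, -3.3, 21.9]
width: 34.7
```

```bash
python3 - <<'E'
from h import *
w=grab('wrist','w18');b=grab('side','d18');a=grab('scene','s18')
s=read_state();print(s['eef_pos'],s['force'],s['torque'])
E
python3 hm.py w18
```

```text
[582.51593745  88.81691625  44.20639689] [-6.86690945 -3.70728759 21.21774079] [0.05590465 1.61789585 0.11793723]
w18 bbox u 210.5 304.5 v 254.5 309.5
  model a 0.1 [204.8 314.  275.2 339.2]
  model a 0.05 [208.2 310.3 266.2 325.8]
  model a 0.0 [211.3 307.1 257.3 313.1]
```

The force jumps to 21 N and travel stops: the lower stop is reached. Hold one second to check for creep, and look.

Emit:
servo_tool([
  {"dx": 0,"dy": 0,"dz": 0,"ax": 0,"ay": 0,"az": 0,"claw": 1},
  {"dx": 0,"dy": 0,"dz": 0,"ax": 0,"ay": 0,"az": 0,"claw": 1},
  {"dx": 0,"dy": 0,"dz": 0,"ax": 0,"ay": 0,"az": 0,"claw": 1},
  {"dx": 0,"dy": 0,"dz": 0,"ax": 0,"ay": 0,"az": 0,"claw": 1},
  {"dx": 0,"dy": 0,"dz": 0,"ax": 0,"ay": 0,"az": 0,"claw": 1},
  {"dx": 0,"dy": 0,"dz": 0,"ax": 0,"ay": 0,"az": 0,"claw": 1},
  {"dx": 0,"dy": 0,"dz": 0,"ax": 0,"ay": 0,"az": 0,"claw": 1},
  {"dx": 0,"dy": 0,"dz": 0,"ax": 0,"ay": 0,"az": 0,"claw": 1},
])

```text
clock: 18.02
eef_pos: [582.5, 88.8, 44.2]
tool_rot: [-1.569, -0.001, -1.48]
force: [-6.3, -2.7, 21.2]
width: 34.9
```

```bash
python3 - <<'E'
from h import *
w=grab('wrist','w19');b=grab('side','d19');a=grab('scene','s19')
s=read_state();print(s['eef_pos'],s['force'],s['torque'])
c=cv2.resize(a['color'][110:210,265:385,::-1],(360,300),interpolation=cv2.INTER_CUBIC)
d=cv2.resize(w['color'][:,:,::-1],(400,300),interpolation=cv2.INTER_AREA)
cv2.imwrite('pics/v19.png',np.hstack([c,d]))
cv2.imwrite('pics/s19c.png',cv2.resize(a['color'][110:210,265:385,::-1],None,fx=6,fy=6,interpolation=cv2.INTER_CUBIC))
E
python3 hm.py w19
```

```text
[582.54325392  88.79414606  44.20614368] [-6.18977968 -4.60536119 21.07649687] [0.07051735 1.61473122 0.12738953]
w19 bbox u 210.5 304.5 v 254.5 309.5
  model a 0.1 [204.8 314.  275.2 339.2]
  model a 0.05 [208.3 310.3 266.1 325.7]
  model a 0.0 [211.3 307.1 257.3 313.1]
```

View pics/v19.png

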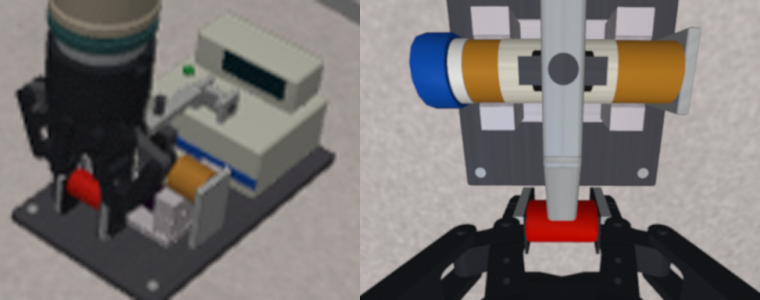

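View pics/s19c.png

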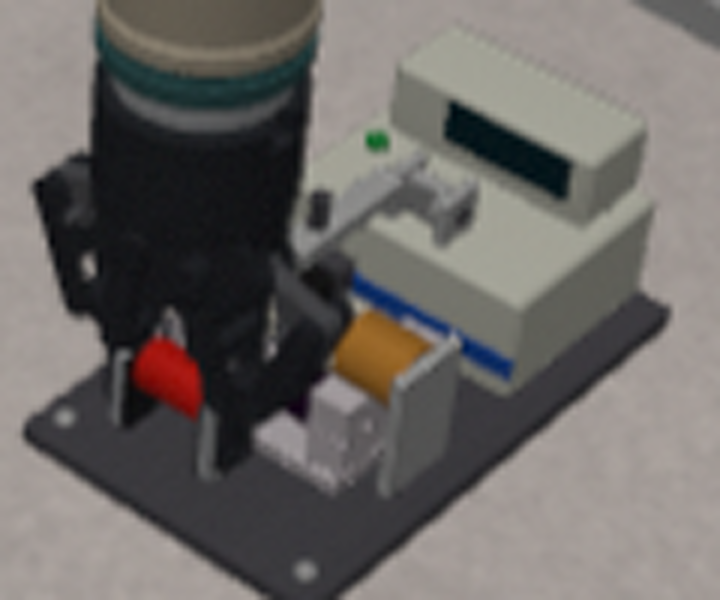

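```bash
cat >> hm.py <<'E'
E
python3 - <<'E'
import sys; sys.argv=['x']
from hm import *
for fn in('s19','d19'):
    w=load(fn); st,ce,m=red(w); 
    hsv=cv2.cvtColor(w['color'],cv2.COLOR_RGB2HSV); m=((hsv[:,:,0]<8)|(hsv[:,:,0]>172))&(hsv[:,:,1]>150)&(hsv[:,:,2]>40)
    n,l,s_,c_=cv2.connectedComponentsWithStats(m.astype(np.uint8))
    print(fn,[(s_[i].tolist(),c_[i].round(1).tolist()) for i in range(1,n) if s_[i][4]>15])
    for a in(.1,.05,0): print(a,np.round(model(w,a),1),proj(w,[hp(a)-18*yv,hp(a)+18*yv]).round(1).tolist())
# bystanders
for n in('scene','side'):
    A=load(n+'0')['color'].astype(int);B=load(('s' if n=='scene' else 'd')+'19')['color'].astype(int)
    d=np.abs(A-B).max(2)>40
    for nm,P in dict(tb=(565.6,-207,35),tc=(552.6,-278,35)).items():
        u=proj(load(n+'0'),[P])[0].astype(int); print(n,nm,d[u[1]-8:u[1]+8,u[0]-12:u[0]+12].sum())
    y0={'scene':(230,315,235,320),'side':(170,260,310,365)}[n]; print(n,'dish/dropper',d[y0[0]:y0[1],y0[2]:y0[3]].sum())
E
```

```text
s19 [([287, 166, 12, 14, 110], [292.7, 172.2]), ([171, 229, 10, 9, 20], [176.2, 232.4]), ([302, 234, 9, 13, 88], [306.0, 240.8]), ([185, 251, 18, 19, 114], [194.1, 260.6])]
0.1 [286.4 305.  160.5 176.6] [[301.9, 172.2], [289.6, 164.8]]
0.05 [286.1 304.7 163.1 179.1] [[301.5, 174.8], [289.3, 167.4]]
0 [285.9 304.4 165.6 181.6] [[301.2, 177.3], [289.1, 169.9]]
d19 [([253, 156, 15, 7, 84], [260.4, 158.9]), ([321, 178, 6, 11, 41], [323.5, 184.5])]
0.1 [252.4 267.5 149.4 159.3] [[266.6, 153.5], [253.2, 155.2]]
0.05 [252.6 267.5 151.9 161.8] [[266.6, 156.0], [253.4, 157.7]]
0 [252.7 267.6 154.3 164.2] [[266.7, 158.4], [253.4, 160.1]]
scene tb 0
scene tc 0
scene dish/dropper 0
side tb 0
side tc 0
side dish/dropper 0
```

All three cameras put the handle at lever angle ≈ 0 (scene bbox top 165.5 against a model value of 165.6; side 158.9 against 159.2). Force is steady and the bystanders are pixel-identical. Handing in.

```bash
python3 - <<'E'
from h import *
print(finish_job()); s=read_state(); print(s['clock'],s['eef_pos'],s['force'],s['width'])
E
```

```text
the job is handed in; nothing more can be done
None
the job is handed in; nothing more can be done
```

The blue-capped amber tube is in the V-cradle with its flat end against the stop. I let go of it, then swung the lever down to its lower stop. I handed in at about 18 s, still holding the lever down; no verdict was given.

**Tube:** I stopped at about 3 N of contact with the end stop, then lowered and opened the fingers; the force on them fell to about 0. The last wrist picture shows the tube centred and flush with the stop.

**Lever:** I gripped the handle by its flat ends. It slid about 12 mm up in the pads during the swing, so I kept going down until it hit the stop. The scene and side cameras put the lever angle at about 0. The wrist camera suggested about -0.015 rad, which is within its error. At the end the downward push was a steady 21 N, with no creep over about 0.8 s of holding.

**Bystanders:** the two white-capped tubes, the dish and the dropper show no change between the first and last pictures.

**Not checked:** I could not measure the roller force or the V-face forces directly. I infer them from the lever being on its stop. A sideways force of about 6 N stayed on the grip.

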